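# Pack the coils, close the transit box and slide its latches home

## Robot

A 7-joint arm with a two-finger parallel gripper is mounted at the origin on the work surface. World frame = base frame: x ahead of the robot, y to its left, z up, the work surface at z = 0. Lengths are in m, angles in rad, forces in N, time in s.
With the tool pointing down it reaches from about 0.35 to 0.9 m from the base axis. Payload 7.2 kg.
Tool frame: the origin (TCP) lies at the very end of the fingers, on their centre line; the grasp point (between the pads) lies 19 mm behind it; z points along the fingers, y is the line along which they close (so a half turn about z gives the same grasp; the last joint's range is limited). The gripper opens to 85 mm and grips with 20 to 120 N. Pads are 22 mm wide; open, the fingers measure 114 mm over their backs; the gripper's body (76 mm by 85 mm) begins 54 mm behind the grasp point. The pads swing forward as they close: fully open they stand 13 mm farther back than shut.
Start: joints at [1.129, 0.411, -0.013, 1.596, 0.006, 1.134, -0.082], TCP at [0.228, -0.582, 0.231] pointing down, gripper open.
Joint ranges: [-2.95, 2.95], [-0.29, 1.99], [-1.47, 1.44], [0.14, 2.54], [-1.03, 4.17], [0.13, 1.85], [-2.86, 2.86]. Speed limits (rad/s): [2.39, 2.39, 3.01, 3.01, 3.14, 3.14, 3.14].

## Interface

Orientations are given as a rotation vector (axis times angle).
In Python, from workcell import ctrl gives the robot as it stands. The module is installed in compiled form; this text tells all that it offers.
- The arm moves only by the shell command python3 -m pendant 'ROWS' [FORCE]. ROWS is JSON, a list of rows, each an object of numbers: "grip": the finger opening in mm, from 0 to 85.4; "tx", "ty", "tz": the shift along the tool's x, y, z in units of 25 mm (1.0 is 25 mm); "ax", "ay", "az": the turn, a rotation vector about the tool's x, y, z in units of 5 degrees (1.0 is 5 degrees). In form: [{"grip": .., "tx": .., "ty": .., "tz": .., "ax": .., "ay": .., "az": ..}, ...]. A call has 1 to 5 rows; each row shifts and turns the commanded pose from where the row before left it, along the tool's axes as they then stand; what a row does not reach is not made up. A row lasts 1/12 s, in which the tool goes at most 41.7 mm and 7.16 degrees, less where a joint would pass 70% of its speed; a pose out of reach is approached as far as the arm can. A call is refused whole if a number of a shift passes 1 or a number of a turn 1, either way. A call with a gripper value outside its range is refused whole. The fingers move at their own pace and stop on an object; FORCE is the grip in N (left out, the last holds). Time passes only in rows, so rows that do not move let the fingers close. It gives the time, the measured TCP pose, the force, the opening and the grip force at its end, in the units of the state.
- ctrl.get_state(): the state, without advancing time (a new reading comes with each control period).
- ctrl.get_image(name): name is "scene" or "side" or "wrist"; returns a dict with "image" (420x560x3 uint8, blue, green, red), "range_z" (420x560 float32, m along the optical axis (not along the pixel's ray), 0 where there is no reading), "fx", "fy", "cx", "cy" (pixels), "R" (3x3) and "t" (3): a world point X has camera coordinates R X + t. Camera axes: x right, y down, z forward; pixel columns grow to the right and rows downward; lengths in m; the calibration is good to about 2 mm. A picture is of the moment at which its call begins.
- ctrl.finish_job(): hands the job in; it is judged then, once.
The state is a dict: "clock": time; "joint_pos": joint angles; "qvel": joint speeds; "effort": joint torques, N m; "position": TCP position; "orientation": TCP orientation; "wrist_force": force on the tool from outside, world axes, zero at the start; "wrist_torque": the same for the moment, N m; "width": finger opening in m; "grip_force": force on a finger pad.
Only numpy, scipy, OpenCV 4.12 (cv2) and the standard library are available. Lean on these libraries where they do the work, as an engineer would, in place of code of your own. Each camera call takes 0.05 s, during which the arm holds its last target. There are 200 camera calls.

## Task

Pack every coil - those on the white paper and the one left standing on top of another in the box - flat into the black box's foam pockets, one to a pocket, so that nothing stands above the fill line. Then put the clear lid on so that it seats fully down on the rim all round, and slide both orange latches fully home over its edge. Leave the coffee cup, the screwdriver and the dish of terminals alone.

Things in the scene. Friction and masses are not known exactly. Their poses are not given: they have to be found in the camera images.
- box: Open black plastic transit box, fixed to the bench, 154 (x) by 220 (y) by 56 high, walls 4 thick. Origin: centre of its underside; z up, y along its length. A pink foam insert has 6 pockets, 44 mm square and 8 deep: centres at x = -29, +29 and y = -62, 0, +62; floors at z = 22; foam top z = 30; box rim z = 56. At each y end a latch guide 44 wide juts out 42 mm, up to z = 67.
- fill_line (a point): Centre of the box at the fill line, z = 50 of the box's frame: where the underside of the seated lid's skirt comes. A coil flat in a pocket reaches z = 44; two stacked reach z = 66, and one on edge or riding on the foam stands too high, and keep the lid from seating.
- lid: Loose clear plastic lid, 220 g: panel 148 (x) by 214 (y) by 4 thick (z = 6 to 10), with black strips under it as a skirt, 140 by 206 outside, 6 deep, that goes inside the box's walls (3 mm play each way). Origin: centre, at the skirt's lower edge. Seated, the panel rests on the rim: origin at z = 50 in the box's frame, lid y along box y (either way round). Starts flat on the bench, skirt down.
- lid_handle (a point): Middle of the top of the lid's black handle: an upright rib 14 wide (lid x), 90 long (lid y), from z = 10 to z = 32 of the lid's frame. z up.
- latch_left (a joint): Slide of the latch at the box's +y end, m: 0 = drawn right out, 0.024 = fully home, its steel tongue 15 mm over the lid's edge. Friction 2 N, no spring; starts partly or fully in. The tongue (26 wide, 4 thick, underside 2 mm above a seated lid's panel) is clear of the lid's edge only below about 0.008: further in it blocks the lid from going on. It cannot slide over a lid that stands proud.
- latch_right (a joint): The same for the latch at the box's -y end; it too grows towards the box's middle.
- latch_left_grip (a point): Middle of the top of the left latch's orange grip, 14 (box x) by 12 (box y) by 22 high, standing on the steel tongue; the top is at z = 88 of the box's frame and moves with the latch towards box -y as it closes.
- latch_right_grip (a point): The same for the right latch; it moves towards box +y as it closes.
- packed1: Pot-magnet coil, 80 g: a flat steel can 32 in diameter and 22 high with copper winding on its top face, and a white connector block 10 wide that sticks out to 22 from the axis on its +x side (z = 3 to 15). Origin: centre of the underside; z up. Lies flat in a pocket, with another coil (doubled) stacked on it.
- packed2: The same kind of coil, flat in a pocket of the box, already packed. May be absent.
- packed3: The same kind of coil, flat in a pocket of the box, already packed. May be absent.
- doubled: The same kind of coil, standing on top of packed1, above the fill line.
- new1: Loose pot-magnet coil, same as packed1, lying flat on the white paper.
- new2: Loose pot-magnet coil, same as packed1, lying flat on the white paper.
- new3: Loose pot-magnet coil, same as packed1, lying flat on the white paper. May be absent.
- new4: Loose pot-magnet coil, same as packed1, lying flat on the white paper. May be absent.
- coffee_cup: Bystander: paper coffee cup with white lid, 82 across, 112 high. Origin: centre of its underside.
- screwdriver: Bystander: red screwdriver, 170 long, lying on the bench.
- terminal_dish: Bystander: steel dish of small terminals, 100 by 75 by 20. Origin: centre of its underside.
Not all that is in view belongs to the job. What is shaped like the new2 but yellow is not meant.

How it is judged:
On the way, in this order (a step that is already met when the one before it is completed fails the run):
1. every coil lies flat in a pocket of the box, none on top of another (x of packed1 in the frame of box between -0.062 and 0.062 m and y of packed1 in the frame of box between -0.095 and 0.095 m and z of each of packed1, packed2, packed3, doubled, new1, new2, new3, new4 in the frame of box below 0.0265 m and angle between each of packed1, packed2, packed3, doubled, new1, new2, new3, new4's own z axis and vertical below 0.15 rad and x of packed2 in the frame of box between -0.062 and 0.062 m and y of packed2 in the frame of box between -0.095 and 0.095 m and x of packed3 in the frame of box between -0.062 and 0.062 m and y of packed3 in the frame of box between -0.095 and 0.095 m and x of doubled in the frame of box between -0.062 and 0.062 m and y of doubled in the frame of box between -0.095 and 0.095 m and x of new1 in the frame of box between -0.062 and 0.062 m and y of new1 in the frame of box between -0.095 and 0.095 m and x of new2 in the frame of box between -0.062 and 0.062 m and y of new2 in the frame of box between -0.095 and 0.095 m and x of new3 in the frame of box between -0.062 and 0.062 m and y of new3 in the frame of box between -0.095 and 0.095 m and x of new4 in the frame of box between -0.062 and 0.062 m and y of new4 in the frame of box between -0.095 and 0.095 m), for 0.3 s.
2. the lid is seated fully down on the rim, over the packed coils (all of step 1 and x of lid in the frame of box between -0.006 and 0.006 m and y of lid in the frame of box between -0.006 and 0.006 m and z of lid in the frame of box between 0.046 and 0.0525 m and angle between lid's own z axis and vertical below 0.03 rad and angle between the y axis of lid and the y axis of box, either way round below 0.06 rad), for 0.3 s.
At the end, for the whole second after the job is handed in: Every coil lies in the box within 4.5 mm of a pocket's floor and within 0.15 rad of upright; the lid rests on the rim (within 6 mm of centred, no more than 2.5 mm high, level within 0.03 rad, in line with the box within 0.06 rad) and at rest; both latches read more than 0.020 (all of step 2 and value of joint each of latch_left, latch_right above 0.02 m and linear speed of lid below 0.02 m/s); the robot touches nothing.
It fails at once if the coffee cup is knocked away or over (distance of coffee_cup from where it was at the start of the episode above 0.03 m or angle between coffee_cup's own z axis and vertical above 0.4 rad).
It fails at once if the screwdriver is knocked away or over (distance of screwdriver from where it was at the start of the episode above 0.03 m).
It fails at once if the terminal dish is knocked away or over (distance of terminal_dish from where it was at the start of the episode above 0.03 m or angle between terminal_dish's own z axis and vertical above 0.4 rad).
Of packed2, packed3, new3, new4 only 1 to 2 are there at a start; the rules pass over those that are not, and their reading is None.
At some moment in a run one of new1, new2, new3, new4, lid may be knocked a few centimetres aside while the robot is not near it.
Once in a run the grip may slacken for a moment while it holds something.
It also fails if it takes over 210 s, if anything falls off the work surface, if the arm or the gripper's body presses on something with over 40 N, if the wrist force passes 120 N, or if a joint passes its speed limit or range.

## Working session

There is one attempt and no reset: what is moved stays moved. The work goes in short steps, Python scripts to look and compute and a shell command to move; the robot and the scene stay as the last step left them, time stands still between calls to the robot, and variables do not carry over. Pictures are saved under pics/ and viewed, at most 14 in all, crops included, and the job is handed in when it is done.

```bash
mkdir -p pics
cat > h.py <<'E'
import numpy as np, cv2, json
from workcell import ctrl
from scipy.spatial.transform import Rotation as Ro
def img(n):
    return ctrl.get_image(n)
def pts(d):
    z=d["range_z"]; v,u=np.mgrid[:z.shape[0],:z.shape[1]]
    c=np.stack([(u-d["cx"])/d["fx"]*z,(v-d["cy"])/d["fy"]*z,z],-1)
    w=(c-np.array(d["t"]).ravel())@np.array(d["R"]); w[z<=0]=np.nan
    return w
E
python3 - <<'E'
from h import *
s=ctrl.get_state(); print({k:np.round(v,3).tolist() for k,v in s.items()})
for n in["scene","side","wrist"]:
    d=img(n); cv2.imwrite(f"pics/{n}0.png",d["image"]); print(n,np.round(d["t"],3).tolist(),np.round(d["R"],2).tolist(),d["fx"])
    np.save(f"{n}0.npy",pts(d))
E
```

```text
{'clock': 0.0, 'joint_pos': [1.129, 0.412, -0.013, 1.597, 0.006, 1.134, -0.082], 'qvel': [0.0, 0.0, 0.002, -0.001, -0.001, -0.0, 0.001], 'effort': [-0.0, -60.062, 0.682, -29.94, 0.014, 0.011, -0.0], 'position': [0.228, -0.581, 0.23], 'orientation': [-3.085, -0.583, 0.001], 'wrist_force': [-0.196, -0.051, -0.859], 'wrist_torque': [-0.02, 0.011, -0.008], 'grip_force': 0.0, 'width': 0.085}
scene [-0.227, -0.242, 1.465] [[0.4, 0.92, -0.02], [0.57, -0.27, -0.78], [-0.72, 0.3, -0.63]] 398.757086769857
side [-0.523, 0.1, 0.901] [[0.99, -0.14, -0.01], [-0.12, -0.75, -0.65], [0.08, 0.64, -0.76]] 402.31868925080573
wrist [-0.623, -0.041, 0.38] [[0.37, -0.93, -0.0], [-0.88, -0.35, 0.32], [-0.29, -0.11, -0.95]] 309.1472809786845
```

View pics/scene0.png

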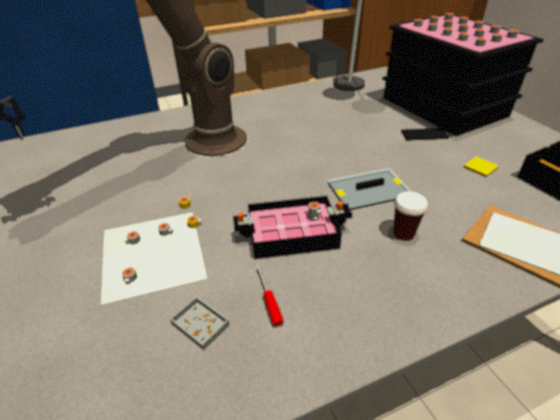

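View pics/side0.png

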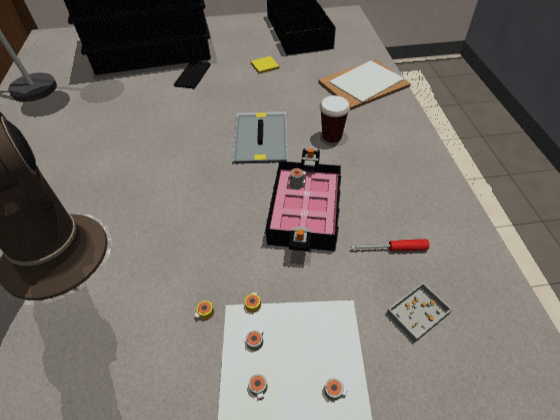

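Scene shows paper coils at scene px (133,236), (165,228), (129,273) (side px (257,384), (254,340), (334,388)). Yellow look-alikes are at scene px (193,220), (185,201) (side px (252,302), (204,309)) and are not meant. The box has a stack at side px (297,175). I'll confirm in one crop and measure.

```bash
cat >> h.py <<'E'
def blobs(m,amin=15):
    n,l,st,c=cv2.connectedComponentsWithStats(m.astype(np.uint8)); return [(l==i) for i in range(1,n) if st[i,4]>=amin]
E
python3 - <<'E'
from h import *
a=cv2.imread("pics/side0.png"); 
A=cv2.resize(a[290:410,190:370],None,fx=4,fy=4,interpolation=cv2.INTER_CUBIC)[:, :]
B=cv2.resize(a[140:260,255:355],None,fx=4,fy=4,interpolation=cv2.INTER_CUBIC)
cv2.imwrite("pics/c1.png",cv2.resize(np.hstack([A,B]),(800,343)))
for n in["side","scene"]:
    a=cv2.imread(f"pics/{n}0.png"); P=np.load(f"{n}0.npy"); h=cv2.cvtColor(a,cv2.COLOR_BGR2HSV).astype(int)
    H,S,V=h[...,0],h[...,1],h[...,2]; z=P[...,2]; near=(np.abs(P[...,1])<0.9)&(P[...,0]<0.95)&(P[...,0]>0.15)
    for nm,m in dict(raised=near&(z>.012)&(z<.035), orange=near&(H<16)&(S>110)&(V>110)&(z>.05), pink=near&((H>165)|(H<4))&(S>50)&(V>150)&(z>.015)&(z<.04), lidrib=near&(z>.02)&(z<.05)&(V<70)&(P[...,0]<.6),red=near&((H>172)|(H<5))&(S>150),grn=near&(z>.05)&(z<.1)).items():
        for b in blobs(m):
            q=P[b]; vu=np.argwhere(b).mean(0)
            r=cv2.minAreaRect(q[:,:2].astype(np.float32)*1000)
            print(n,nm,b.sum(),vu[::-1].round(),np.nanmean(q,0).round(3),"zmax",np.nanmax(q[:,2]).round(3),"rect",np.round(r[0]),np.round(r[1]),round(r[2]))
E
```

```text
side raised 329 [307.  45.] [0.713 0.797 0.024] zmax 0.035 rect [698. 804.] [101. 214.] 63
side raised 399 [179.  58.] [0.257 0.78  0.024] zmax 0.035 rect [257. 779.] [215.  16.] 6
side raised 1257 [363.  81.] [0.858 0.55  0.014] zmax 0.018 rect [866. 557.] [221. 174.] 32
side raised 125 [260. 132.] [0.496 0.322 0.029] zmax 0.034 rect [497. 330.] [90. 14.] 83
side raised 121 [332. 135.] [0.693 0.282 0.024] zmax 0.035 rect [696. 286.] [26. 59.] 79
side raised 3500 [306. 203.] [0.579 0.045 0.026] zmax 0.035 rect [578.  50.] [198. 147.] 75
side raised 134 [278. 239.] [ 0.498 -0.052  0.024] zmax 0.035 rect [497. -53.] [ 5. 52.] 76
side raised 472 [403. 245.] [ 0.767 -0.106  0.019] zmax 0.027 rect [ 741. -102.] [ 23. 168.] 83
side raised 161 [323. 243.] [ 0.594 -0.079  0.024] zmax 0.035 rect [594. -78.] [ 5. 55.] 73
side raised 429 [419. 311.] [ 0.748 -0.26   0.017] zmax 0.021 rect [ 750. -258.] [102.  76.] 28
side raised 209 [252. 302.] [ 0.429 -0.193  0.02 ] zmax 0.026 rect [ 430. -189.] [37. 30.] 83
side raised 225 [204. 309.] [ 0.333 -0.195  0.02 ] zmax 0.024 rect [ 334. -194.] [34. 3
[... 4640 characters left out ...]
e lidrib 71 [246. 233.] [ 0.556 -0.084  0.035] zmax 0.047 rect [554. -85.] [31.  9.] 72
scene red 302 [405. 226.] [0.718 0.283 0.051] zmax 0.09 rect [717. 284.] [56. 21.] 39
scene red 388 [273. 308.] [ 0.79  -0.109  0.024] zmax 0.03 rect [ 783. -108.] [22. 86.] 84
scene grn 985 [449. 109.] [0.29  0.797 0.079] zmax 0.1 rect [257. 825.] [228. 125.] 8
scene grn 726 [544. 161.] [0.669 0.82  0.068] zmax 0.085 rect [684. 842.] [117. 123.] 5
scene grn 1330 [293. 218.] [0.582 0.038 0.062] zmax 0.093 rect [574.  39.] [305. 159.] 75
scene grn 140 [315. 208.] [0.571 0.105 0.063] zmax 0.072 rect [568. 106.] [32. 34.] 66
scene grn 375 [407. 219.] [0.718 0.284 0.074] zmax 0.1 rect [713. 288.] [70. 34.] 42
```

View pics/c1.png

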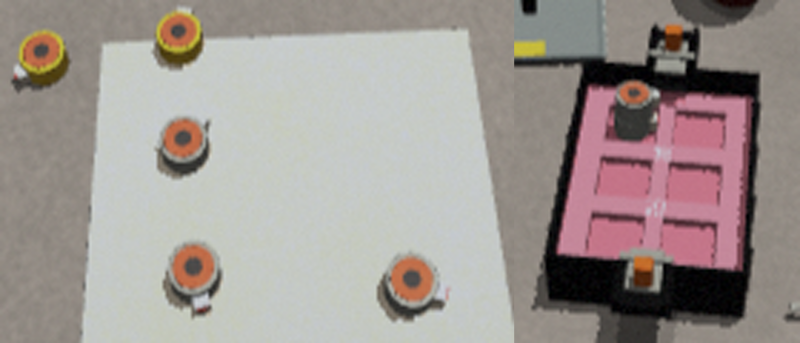

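Confirmed: three grey-rimmed coils on the paper (crop (184,138), (193,268), (411,280)). The two yellow-rimmed ones at crop (42,55) and (178,35) are decoys. The box has one stack at crop (634,108) and five empty pockets. Box centre ≈ (0.5745, 0.0395), yaw −15°.

```bash
cat >> h.py <<'E'
C=np.array([.5745,.0395]); BY=-15.1
def bx(x,y):  # box frame -> world
    a=np.radians(BY); return C+np.array([x*np.cos(a)-y*np.sin(a),x*np.sin(a)+y*np.cos(a)])
def tobox(p):
    a=np.radians(BY); d=np.array(p)[:2]-C; return np.array([d[0]*np.cos(a)+d[1]*np.sin(a),-d[0]*np.sin(a)+d[1]*np.cos(a)])
def yawof(R): return np.degrees(np.arctan2(R[1,0],R[0,0]))
def plan(*wps,start=None):
    """wps (x,y,z,yaw|None): az units (turn first), then tx,ty,tz units in the turned frame"""
    s=ctrl.get_state(); p=np.array(s["position"]); R=Ro.from_rotvec(s["orientation"]).as_matrix(); y=yawof(R)
    if start is not None: p=np.array(start[:3]);y=start[3]
    print("at",p.round(4),"yaw",round(y,1),"tilt",np.round(R[:2,2],3),"w",round(float(s["width"]),4),"F",np.round(s["wrist_force"],1),"t",round(s["clock"],1))
    for w in wps:
        t=np.array(w[:3]); ny=y if w[3] is None else y+((w[3]-y+90)%180-90)
        c,sn=np.cos(np.radians(ny)),np.sin(np.radians(ny)); d=(t-p)/.025
        print("->",t.round(4),"yaw %.1f"%ny,"| az %.2f | tx %.2f ty %.2f tz %.2f"%(-(ny-y)/5,d[0]*c+d[1]*sn,d[0]*sn-d[1]*c,-d[2]))
        p=t;y=ny
def coil(P,xy,zb=0.0,r=.03):
    q=P.reshape(-1,3); q=q[np.isfinite(q[:,0])]; q=q[np.hypot(q[:,0]-xy[0],q[:,1]-xy[1])<r]
    t=q[(q[:,2]>zb+.0185)&(q[:,2]<zb+.027)]
    if len(t)<15: return None
    c,rad=cv2.minEnclosingCircle(t[:,:2].astype(np.float32)*1000); c=np.array(c)/1000
    k=q[(q[:,2]>zb+.005)&(q[:,2]<zb+.0165)]; d=k[:,:2]-c; rr=np.hypot(*d.T); k2=d[(rr>.0185)&(rr<.026)]
    m=k2.mean(0) if len(k2) else [0,0]
    return c.round(4),round(rad,1),t.mean(0).round(4),len(t),len(k2),round(float(np.degrees(np.arctan2(m[1],m[0]))),0)
E
python3 - <<'E'
from h import *
plan((.45,-.37,.24,None))
for n in["side","scene","wrist"]:
    P=np.load(n+"0.npy")
    for xy in[(.426,-.269),(.4245,-.3525),(.554,-.3785)]: print(n,coil(P,xy))
E
```

```text
at [ 0.2281 -0.5815  0.2307] yaw 21.4 tilt [-0.001  0.001] w 0.0852 F [-0.6 -0.7 -0.7] t 0.1
-> [ 0.45 -0.37  0.24] yaw 21.4 | az -0.00 | tx 11.35 ty -4.63 tz -0.37
side (array([ 0.4247, -0.2694]), 16.0, array([ 0.4247, -0.2695,  0.0206]), 201, 14, 50.0)
side (array([ 0.4235, -0.3502]), 15.9, array([ 0.4237, -0.3509,  0.0205]), 251, 23, -81.0)
side (array([ 0.5526, -0.377 ]), 15.7, array([ 0.5526, -0.377 ,  0.0203]), 257, 18, -26.0)
scene (array([ 0.4256, -0.2671]), 19.4, array([ 0.4267, -0.2701,  0.0233]), 89, 15, 13.0)
scene (array([ 0.4246, -0.3538]), 18.1, array([ 0.4263, -0.3519,  0.0233]), 93, 13, -26.0)
scene (array([ 0.555 , -0.3813]), 19.6, array([ 0.5549, -0.3781,  0.0236]), 124, 12, 32.0)
wrist None
wrist None
wrist None
```

```bash
python3 -m pendant '[{"tx":1,"ty":-0.4},{"tx":1,"ty":-0.4},{"tx":1,"ty":-0.4},{"tx":1,"ty":-0.4},{"tx":1,"ty":-0.4}]' 40 | tail -c 300; python3 -m pendant '[{"tx":1,"ty":-0.4},{"tx":1,"ty":-0.4},{"tx":1,"ty":-0.4},{"tx":1,"ty":-0.4},{"tx":1,"ty":-0.4}]' >/dev/null;  python3 -m pendant '[{"tx":0.7,"ty":-0.4},{"tx":0.6,"ty":-0.2},{"grip":85}]'
python3 - <<'E'
from h import *
d=img("wrist"); cv2.imwrite("pics/w1.png",d["image"]); P=pts(d)
for xy in[(.426,-.269),(.4245,-.3525),(.554,-.3785)]: print(coil(P,xy))
plan()
E
```

```text
None
None
None
at [ 0.2281 -0.5816  0.2307] yaw 21.4 tilt [-0.     0.001] w 0.0854 F [-0.5  0.7  0.1] t 0.2invalid input at $[0]: expected keys grip, tx, ty, tz, ax, ay, az
invalid input at $[0]: expected keys grip, tx, ty, tz, ax, ay, az
invalid input at $[0]: expected keys grip, tx, ty, tz, ax, ay, az
```

View pics/w1.png

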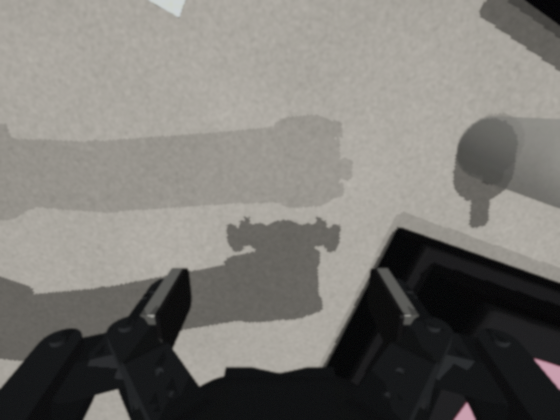

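The arm has not moved, because each row needs all the keys. The wrist view shows bare bench, with a dark bin at its lower right (480,320), outside the work area.

```bash
python3 -m pendant '[{"grip":85,"tx":1,"ty":-0.4,"tz":0,"ax":0,"ay":0,"az":0},{"grip":85,"tx":1,"ty":-0.4,"tz":0,"ax":0,"ay":0,"az":0},{"grip":85,"tx":1,"ty":-0.4,"tz":0,"ax":0,"ay":0,"az":0},{"grip":85,"tx":1,"ty":-0.4,"tz":0,"ax":0,"ay":0,"az":0},{"grip":85,"tx":1,"ty":-0.4,"tz":0,"ax":0,"ay":0,"az":0}]' 40
python3 -m pendant '[{"grip":85,"tx":1,"ty":-0.4,"tz":0,"ax":0,"ay":0,"az":0},{"grip":85,"tx":1,"ty":-0.4,"tz":0,"ax":0,"ay":0,"az":0},{"grip":85,"tx":1,"ty":-0.4,"tz":0,"ax":0,"ay":0,"az":0},{"grip":85,"tx":1,"ty":-0.4,"tz":0,"ax":0,"ay":0,"az":0},{"grip":85,"tx":1,"ty":-0.4,"tz":0,"ax":0,"ay":0,"az":0}]' >/dev/null;  python3 -m pendant '[{"grip":85,"tx":0.7,"ty":-0.4,"tz":0,"ax":0,"ay":0,"az":0},{"grip":85,"tx":0.6,"ty":-0.2,"tz":0,"ax":0,"ay":0,"az":0},{"grip":85,"tx":0,"ty":0,"tz":0,"ax":0,"ay":0,"az":0}]'
python3 - <<'E'
from h import *
d=img("wrist"); cv2.imwrite("pics/w2.png",d["image"]); P=pts(d)
for xy in[(.426,-.269),(.4245,-.3525),(.554,-.3785)]: print(coil(P,xy))
plan()
E
```

```text
clock: 0.62
position: [0.327, -0.4886, 0.2311]
orientation: [-3.087, -0.583, 0.0]
wrist_force: [0.9, -0.8, 0.1]
width: 0.0851
grip_force: 0.0
clock: 1.28
position: [0.4522, -0.3681, 0.2312]
orientation: [-3.084, -0.592, -0.002]
wrist_force: [1.0, 0.1, 0.9]
width: 0.0853
grip_force: 0.0
(array([ 0.4255, -0.2686]), 15.9, array([ 0.4259, -0.2689,  0.0211]), 571, 37, 49.0)
(array([ 0.4243, -0.3497]), 15.9, array([ 0.4248, -0.3495,  0.021 ]), 533, 34, -79.0)
(array([ 0.5533, -0.3761]), 15.8, array([ 0.5533, -0.376 ,  0.0211]), 707, 38, -23.0)
at [ 0.4505 -0.3701  0.2311] yaw 21.6 tilt [0.    0.001] w 0.0851 F [-0.8  0.7 -0.9] t 1.3
```

View pics/w2.png

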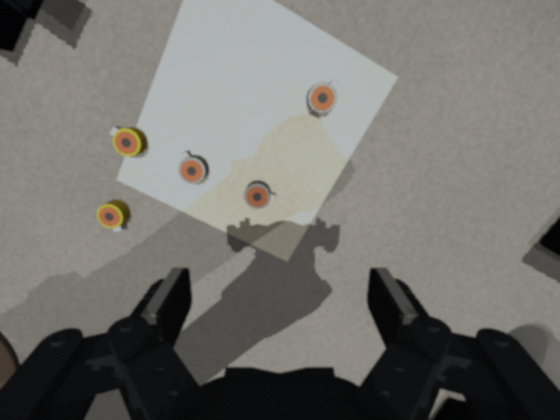

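The wrist view shows the whole paper: just the three grey coils at (192,170), (257,195), (322,98), and the yellow ones off to the left. Next I plan coil B (0.424,−0.350).

Run:
```python
from h import *
b=bx(-.029,-.059)
plan((.4242,-.350,.07,101),(.4242,-.350,.010,None),(.4242,-.350,.135,None),(b[0],b[1],.135,74.9),(b[0],b[1],.033,None))
```

```text
at [ 0.4505 -0.3701  0.2311] yaw 21.6 tilt [0.    0.001] w 0.0851 F [-0.8  0.7 -0.9] t 1.3
-> [ 0.4242 -0.35    0.07  ] yaw 101.0 | az -15.88 | tx 0.99 ty -0.88 tz 6.44
-> [ 0.4242 -0.35    0.01  ] yaw 101.0 | az -0.00 | tx 0.00 ty 0.00 tz 2.40
-> [ 0.4242 -0.35    0.135 ] yaw 101.0 | az -0.00 | tx 0.00 ty 0.00 tz -5.00
-> [ 0.5311 -0.0099  0.135 ] yaw 74.9 | az 5.22 | tx 14.25 ty 0.59 tz -0.00
-> [ 0.5311 -0.0099  0.033 ] yaw 74.9 | az -0.00 | tx 0.00 ty 0.00 tz 4.08
```

```bash
python3 -m pendant '[{"grip":60,"tx":0,"ty":0,"tz":0.4,"ax":0,"ay":0,"az":-1},{"grip":60,"tx":0,"ty":0,"tz":0.4,"ax":0,"ay":0,"az":-1},{"grip":60,"tx":0,"ty":0,"tz":0.4,"ax":0,"ay":0,"az":-1},{"grip":60,"tx":0,"ty":0,"tz":0.4,"ax":0,"ay":0,"az":-1},{"grip":60,"tx":0,"ty":0,"tz":0.4,"ax":0,"ay":0,"az":-1}]' 40 >/dev/null
python3 -m pendant '[{"grip":60,"tx":0,"ty":0,"tz":0.4,"ax":0,"ay":0,"az":-1},{"grip":60,"tx":0,"ty":0,"tz":0.4,"ax":0,"ay":0,"az":-1},{"grip":60,"tx":0,"ty":0,"tz":0.4,"ax":0,"ay":0,"az":-1},{"grip":60,"tx":0,"ty":0,"tz":0.4,"ax":0,"ay":0,"az":-1},{"grip":60,"tx":0,"ty":0,"tz":0.4,"ax":0,"ay":0,"az":-1}]' >/dev/null
python3 -m pendant '[{"grip":60,"tx":0,"ty":0,"tz":0.4,"ax":0,"ay":0,"az":-1},{"grip":60,"tx":0,"ty":0,"tz":0.4,"ax":0,"ay":0,"az":-1},{"grip":60,"tx":0,"ty":0,"tz":0.4,"ax":0,"ay":0,"az":-1},{"grip":60,"tx":0,"ty":0,"tz":0.4,"ax":0,"ay":0,"az":-1},{"grip":60,"tx":0,"ty":0,"tz":0.4,"ax":0,"ay":0,"az":-1}]' >/dev/null
python3 -m pendant '[{"grip":60,"tx":0,"ty":0,"tz":0.4,"ax":0,"ay":0,"az":-0.9},{"grip":60,"tx":1,"ty":-0.9,"tz":0,"ax":0,"ay":0,"az":0},{"grip":60,"tx":0,"ty":0,"tz":0,"ax":0,"ay":0,"az":0},{"grip":60,"tx":0,"ty":0,"tz":0,"ax":0,"ay":0,"az":0}]'
python3 - <<'E'
from h import *
P=pts(img("wrist")); print(coil(P,(.4242,-.35))); plan((.4242,-.350,.010,101))
E
```

```text
clock: 2.92
position: [0.4196, -0.3518, 0.0707]
orientation: [-2.001, -2.419, 0.002]
wrist_force: [0.5, -0.6, 0.2]
width: 0.06
grip_force: 0.0
(array([ 0.4238, -0.3489]), 16.0, array([ 0.4239, -0.348 ,  0.0211]), 1592, 70, -82.0)
at [ 0.4211 -0.3526  0.0713] yaw 100.8 tilt [-0.001 -0.001] w 0.0599 F [ 0.3  0.1 -0.7] t 3.0
-> [ 0.4242 -0.35    0.01  ] yaw 101.0 | az -0.04 | tx 0.08 ty 0.14 tz 2.45
```

```bash
python3 -m pendant '[{"grip":60,"tx":0.11,"ty":0.13,"tz":0.8,"ax":0,"ay":0,"az":0},{"grip":60,"tx":0,"ty":0,"tz":0.8,"ax":0,"ay":0,"az":0},{"grip":60,"tx":0,"ty":0,"tz":0.85,"ax":0,"ay":0,"az":0},{"grip":60,"tx":0,"ty":0,"tz":0,"ax":0,"ay":0,"az":0},{"grip":20,"tx":0,"ty":0,"tz":0,"ax":0,"ay":0,"az":0}]'
python3 -m pendant '[{"grip":20,"tx":0,"ty":0,"tz":0,"ax":0,"ay":0,"az":0},{"grip":20,"tx":0,"ty":0,"tz":0,"ax":0,"ay":0,"az":0},{"grip":20,"tx":0,"ty":0,"tz":0,"ax":0,"ay":0,"az":0},{"grip":20,"tx":0,"ty":0,"tz":0,"ax":0,"ay":0,"az":0},{"grip":20,"tx":0,"ty":0,"tz":0,"ax":0,"ay":0,"az":0}]' 60
python3 -m pendant '[{"grip":20,"tx":0,"ty":0,"tz":-1,"ax":0,"ay":0,"az":0},{"grip":20,"tx":0,"ty":0,"tz":-1,"ax":0,"ay":0,"az":0},{"grip":20,"tx":0,"ty":0,"tz":-1,"ax":0,"ay":0,"az":0},{"grip":20,"tx":0,"ty":0,"tz":-1,"ax":0,"ay":0,"az":0},{"grip":20,"tx":0,"ty":0,"tz":-1,"ax":0,"ay":0,"az":0}]'
python3 - <<'E'
from h import *
P=pts(img("wrist")); s=ctrl.get_state()["position"]; print(coil(P,(s[0],s[1]),s[2]-.010)); b=bx(-.029,-.059); plan((b[0],b[1],.135,74.9),(b[0],b[1],.033,None))
E
```

```text
clock: 3.38
position: [0.4248, -0.3485, 0.0097]
orientation: [-2.0, -2.421, 0.001]
wrist_force: [1.5, 0.0, 0.5]
width: 0.0493
grip_force: 0.0
clock: 3.8
position: [0.4259, -0.349, 0.0116]
orientation: [1.999, 2.42, -0.0]
wrist_force: [-0.7, -0.7, 7.0]
width: 0.029
grip_force: 59.4
clock: 4.22
position: [0.425, -0.348, 0.1369]
orientation: [2.0, 2.422, -0.0]
wrist_force: [0.4, -0.5, -1.0]
width: 0.029
grip_force: 59.3
(array([ 0.4246, -0.3401]), 27.4, array([ 0.4252, -0.3398,  0.1547]), 678, 539, -87.0)
at [ 0.4273 -0.3494  0.1417] yaw 100.9 tilt [ 0.006 -0.005] w 0.0291 F [ 2.5 -0.3  3.2] t 4.3
-> [ 0.5311 -0.0099  0.135 ] yaw 74.9 | az 5.20 | tx 14.19 ty 0.47 tz 0.27
-> [ 0.5311 -0.0099  0.033 ] yaw 74.9 | az -0.00 | tx 0.00 ty 0.00 tz 4.08
```

Run:
```python
from h import *
a=img("wrist"); b=img("side"); P=pts(a)
s=ctrl.get_state()["position"]; t=np.array(b["R"])@np.array(s)+np.array(b["t"]).ravel(); u=int(t[0]/t[2]*b["fx"]+b["cx"]); v=int(t[1]/t[2]*b["fy"]+b["cy"]); print(u,v,s)
v0=max(0,min(v-60,300)); u0=max(0,u-70)
cv2.imwrite("pics/g1.png",np.hstack([a["image"][:400,100:460],cv2.resize(b["image"][v0:v0+120,u0:u0+130],(433,400),interpolation=cv2.INTER_CUBIC)]))
```

```text
253 357 [ 0.4262242  -0.34900281  0.13761625]
```

View pics/g1.png

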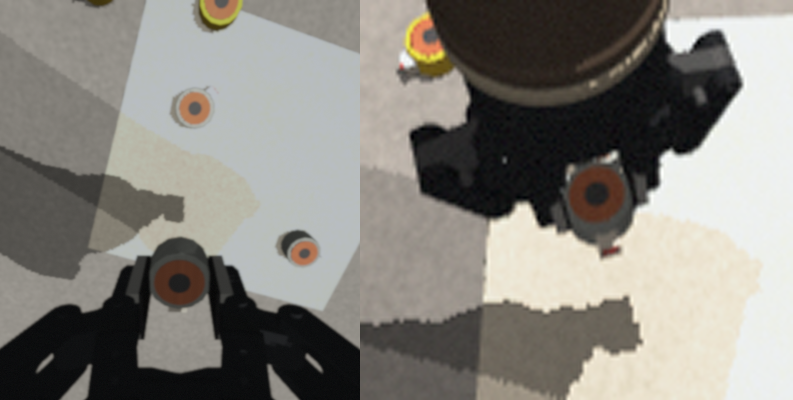

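The coil is held upright between the pads (left crop (180,275)), with its connector on the −tool-x side. I'll carry it to the pocket at (−29,−62).

```bash
python3 -m pendant '[{"grip":20,"tx":0,"ty":0,"tz":0,"ax":0,"ay":0,"az":1},{"grip":20,"tx":0,"ty":0,"tz":0,"ax":0,"ay":0,"az":1},{"grip":20,"tx":0,"ty":0,"tz":0,"ax":0,"ay":0,"az":1},{"grip":20,"tx":0,"ty":0,"tz":0,"ax":0,"ay":0,"az":1},{"grip":20,"tx":0,"ty":0,"tz":0,"ax":0,"ay":0,"az":1}]' >/dev/null
python3 -m pendant '[{"grip":20,"tx":0,"ty":0,"tz":0,"ax":0,"ay":0,"az":0.2},{"grip":20,"tx":1,"ty":0,"tz":0,"ax":0,"ay":0,"az":0},{"grip":20,"tx":1,"ty":0,"tz":0,"ax":0,"ay":0,"az":0},{"grip":20,"tx":1,"ty":0,"tz":0,"ax":0,"ay":0,"az":0},{"grip":20,"tx":1,"ty":0,"tz":0,"ax":0,"ay":0,"az":0}]' >/dev/null
python3 -m pendant '[{"grip":20,"tx":1,"ty":0,"tz":0,"ax":0,"ay":0,"az":0},{"grip":20,"tx":1,"ty":0,"tz":0,"ax":0,"ay":0,"az":0},{"grip":20,"tx":1,"ty":0,"tz":0,"ax":0,"ay":0,"az":0},{"grip":20,"tx":1,"ty":0,"tz":0,"ax":0,"ay":0,"az":0},{"grip":20,"tx":1,"ty":0,"tz":0,"ax":0,"ay":0,"az":0}]' >/dev/null
python3 -m pendant '[{"grip":20,"tx":1,"ty":0.2,"tz":0,"ax":0,"ay":0,"az":0},{"grip":20,"tx":1,"ty":0.2,"tz":0,"ax":0,"ay":0,"az":0},{"grip":20,"tx":1,"ty":0,"tz":0,"ax":0,"ay":0,"az":0},{"grip":20,"tx":1,"ty":0,"tz":0,"ax":0,"ay":0,"az":0},{"grip":20,"tx":1,"ty":0,"tz":0,"ax":0,"ay":0,"az":0}]' 
python3 -m pendant '[{"grip":20,"tx":0.2,"ty":0,"tz":0,"ax":0,"ay":0,"az":0},{"grip":20,"tx":0,"ty":0,"tz":0,"ax":0,"ay":0,"az":0},{"grip":20,"tx":0,"ty":0,"tz":0,"ax":0,"ay":0,"az":0}]' >/dev/null
python3 - <<'E'
from h import *
d=img("wrist");cv2.imwrite("pics/w3.png",d["image"]); P=pts(d); np.save("w3.npy",P)
b=bx(-.029,-.059); plan((b[0],b[1],.135,74.9),(b[0],b[1],.033,None))
a=d["image"]; h=cv2.cvtColor(a,cv2.COLOR_BGR2HSV); H,S,V=[h[...,i].astype(int) for i in range(3)]
m=((H>160)|(H<6))&(S>40)&(V>100)&(P[...,2]>.027)&(P[...,2]<.034)&(np.hypot(P[...,0]-.57,P[...,1]-.04)<.16)
q=P[m]; print(len(q), cv2.minAreaRect(q[:,:2].astype(np.float32)*1000))
B=np.array([tobox(p) for p in q[::5]]); print("foam box ext",np.percentile(B,[.5,99.5],axis=0).round(4))
s=ctrl.get_state()["position"]; t=P[(P[...,2]>s[2]+.005)&(P[...,2]<s[2]+.02)&(np.hypot(P[...,0]-s[0],P[...,1]-s[1])<.025)&(S>90)&(H<16)]
A=np.c_[t[:,:2]-t[:,:2].mean(0),np.ones(len(t))]; print("disc",len(t),t.mean(0),np.linalg.lstsq(A,t[:,2],rcond=None)[0].round(3))
E
```

```text
clock: 6.03
position: [0.5256, -0.0116, 0.1344]
orientation: [-2.491, -1.913, 0.001]
wrist_force: [0.3, -0.8, -1.3]
width: 0.0289
grip_force: 59.3
at [ 0.5265 -0.0091  0.1345] yaw 74.9 tilt [-0.001 -0.001] w 0.0288 F [ 0.2  0.5 -0.7] t 6.3
-> [ 0.5311 -0.0099  0.135 ] yaw 74.9 | az 0.00 | tx 0.02 ty 0.19 tz -0.02
-> [ 0.5311 -0.0099  0.033 ] yaw 74.9 | az -0.00 | tx 0.00 ty 0.00 tz 4.08
13208 ((574.2572021484375, 33.628814697265625), (197.80360412597656, 146.9912109375), 74.92565155029297)
foam box ext [[-0.072  -0.1038]
 [ 0.0741  0.092 ]]
disc 1433 [ 0.52621454 -0.00802353  0.14415545] [-0.001  0.001  0.144]
```

View pics/w3.png

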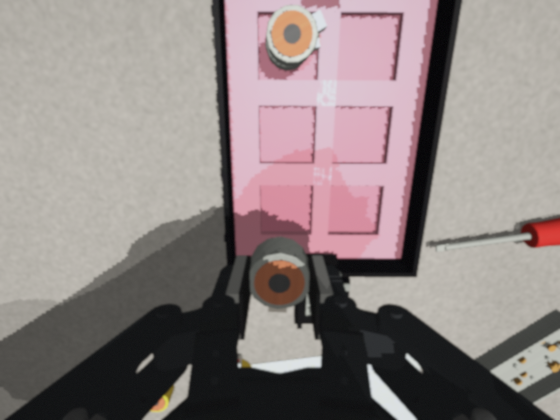

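The coil is held level. The box lies straight in view, pockets are empty except the stack at (292,35), whose connector points right-up. I'll refine pocket centres from this depth image.

Run:
```python
from h import *
P=np.load("w3.npy"); z=P[...,2]
B=np.einsum('ijk,kl->ijl',np.nan_to_num(P[...,:2]-C,nan=9),np.array([[np.cos(np.radians(BY)),-np.sin(np.radians(BY))],[np.sin(np.radians(BY)),np.cos(np.radians(BY))]]))
m=(z>.018)&(z<.0255)&(abs(B[...,0])<.07)&(abs(B[...,1])<.1)
for b in blobs(m,100):
    q=B[b]; print(b.sum(),np.percentile(q,[2,50,98],axis=0).round(4).tolist(),np.median(P[b][:,2]).round(4))
```

```text
1473 [[-0.0497, 0.043], [-0.0391, 0.052], [-0.006, 0.0858]] 0.0215
3947 [[0.0104, 0.0438], [0.0316, 0.0658], [0.0523, 0.0859]] 0.0215
3133 [[-0.0492, -0.0197], [-0.0279, 0.0028], [-0.0064, 0.0234]] 0.0215
3108 [[0.0103, -0.0197], [0.0315, 0.0023], [0.0521, 0.0228]] 0.0215
2461 [[-0.0494, -0.0819], [-0.0281, -0.0608], [-0.0065, -0.0404]] 0.0216
2394 [[0.0101, -0.0821], [0.0311, -0.0611], [0.052, -0.0409]] 0.0215
```

```bash
sed -i 's/C=np.array.*; BY/C=np.array([.5764,.0407]); BY/' h.py
python3 - <<'E'
from h import *
b=bx(-.029,-.060); plan((b[0],b[1],.045,74.9),(b[0],b[1],.033,None))
E
```

```text
at [ 0.5265 -0.0091  0.1345] yaw 74.9 tilt [-0.001 -0.001] w 0.0288 F [ 0.2  0.5 -0.7] t 6.3
-> [ 0.5328 -0.0097  0.045 ] yaw 74.9 | az 0.00 | tx 0.04 ty 0.25 tz 3.58
-> [ 0.5328 -0.0097  0.033 ] yaw 74.9 | az -0.00 | tx 0.00 ty 0.00 tz 0.48
```

```bash
python3 -m pendant '[{"grip":20,"tx":0.04,"ty":0.25,"tz":0,"ax":0,"ay":0,"az":0},{"grip":20,"tx":0,"ty":0,"tz":0.9,"ax":0,"ay":0,"az":0},{"grip":20,"tx":0,"ty":0,"tz":0.9,"ax":0,"ay":0,"az":0},{"grip":20,"tx":0,"ty":0,"tz":0.9,"ax":0,"ay":0,"az":0},{"grip":20,"tx":0,"ty":0,"tz":0.8,"ax":0,"ay":0,"az":0}]' >/dev/null
python3 -m pendant '[{"grip":20,"tx":0,"ty":0,"tz":0.1,"ax":0,"ay":0,"az":0},{"grip":20,"tx":0,"ty":0,"tz":0,"ax":0,"ay":0,"az":0},{"grip":20,"tx":0,"ty":0,"tz":0,"ax":0,"ay":0,"az":0}]'
python3 - <<'E'
from h import *
b=bx(-.029,-.060); plan((b[0],b[1],.033,74.9))
P=pts(img("wrist")); s=ctrl.get_state()["position"];t=P[(P[...,2]>s[2]+.005)&(P[...,2]<s[2]+.014)&(np.hypot(P[...,0]-s[0],P[...,1]-s[1])<.014)]
print(len(t),t.mean(0),tobox(t.mean(0)))
E
```

```text
clock: 7.0
position: [0.534, -0.0091, 0.0457]
orientation: [2.494, 1.909, 0.001]
wrist_force: [-0.2, 0.4, -0.8]
width: 0.0293
grip_force: 59.8
at [ 0.534  -0.0091  0.0457] yaw 74.9 tilt [ 0.001 -0.   ] w 0.0293 F [-0.2  0.4 -0.8] t 7.0
-> [ 0.5328 -0.0097  0.033 ] yaw 74.9 | az -0.01 | tx -0.03 ty -0.04 tz 0.51
2212 [ 0.53452894 -0.00824316  0.05531452] [-0.02767545 -0.05816088]
```

```bash
python3 -m pendant '[{"grip":20,"tx":-0.03,"ty":-0.05,"tz":0.25,"ax":0,"ay":0,"az":0},{"grip":20,"tx":0,"ty":0,"tz":0.25,"ax":0,"ay":0,"az":0},{"grip":20,"tx":0,"ty":0,"tz":0,"ax":0,"ay":0,"az":0},{"grip":42,"tx":0,"ty":0,"tz":0,"ax":0,"ay":0,"az":0},{"grip":42,"tx":0,"ty":0,"tz":0,"ax":0,"ay":0,"az":0}]'
python3 -m pendant '[{"grip":42,"tx":0,"ty":0,"tz":0,"ax":0,"ay":0,"az":0},{"grip":42,"tx":0,"ty":0,"tz":-0.5,"ax":0,"ay":0,"az":0},{"grip":42,"tx":0,"ty":0,"tz":-0.8,"ax":0,"ay":0,"az":0},{"grip":42,"tx":0,"ty":0,"tz":-1,"ax":0,"ay":0,"az":0},{"grip":42,"tx":0,"ty":0,"tz":-1,"ax":0,"ay":0,"az":0}]'
python3 -m pendant '[{"grip":60,"tx":0,"ty":0,"tz":-0.5,"ax":0,"ay":0,"az":0},{"grip":60,"tx":0,"ty":0,"tz":-0.3,"ax":0,"ay":0,"az":0}]'
cat >> h.py <<'E'
def check():
    """coils: paper and box, from side + wrist"""
    for n in["side","wrist"]:
        P=pts(img(n))
        for xy in[(.4255,-.2688),(.4243,-.3497),(.5533,-.3763)]:
            c=coil(P,xy,r=.04)
            if c: print(n,"paper",*c)
        for x in(-.029,.029):
            for y in(-.062,0,.062):
                for zb in(.022,.044):
                    c=coil(P,bx(x,y),zb)
                    if c and c[3]>40: print(n,"pocket",x,y,zb,tobox(c[2]).round(4),c[2][2],c[3],c[5])
E
python3 - <<'E'
from h import *
check(); plan((.4255,-.2688,.135,49),(.4255,-.2688,.07,None))
E
```

```text
clock: 7.47
position: [0.532, -0.0089, 0.0326]
orientation: [2.494, 1.91, 0.0]
wrist_force: [0.4, 0.8, -0.7]
width: 0.0419
grip_force: 0.0
clock: 7.88
position: [0.5314, -0.0087, 0.1164]
orientation: [-2.493, -1.911, 0.001]
wrist_force: [0.3, 0.3, 0.4]
width: 0.0418
grip_force: 0.0
clock: 8.05
position: [0.5329, -0.0088, 0.1379]
orientation: [2.492, 1.909, 0.004]
wrist_force: [-0.1, -0.4, 0.4]
width: 0.0597
grip_force: 0.0
side paper [ 0.4252 -0.2698] 16.0 [ 0.425  -0.27    0.0207] 202 14 50.0
side paper [ 0.5521 -0.3773] 15.9 [ 0.5525 -0.3774  0.0203] 244 20 -24.0
side pocket -0.029 -0.062 0.022 [-0.0295 -0.0617] 0.0426 112 -99.0
side pocket -0.029 0.062 0.044 [-0.0288  0.0611] 0.0645 83 -2.0
wrist pocket -0.029 -0.062 0.022 [-0.0294 -0.0584] 0.0431 1103 72.0
wrist pocket -0.029 0.062 0.022 [-0.0349  0.053 ] 0.0436 115 2.0
wrist pocket -0.029 0.062 0.044 [-0.028   0.0636] 0.0651 2233 11.0
at [ 0.5327 -0.0089  0.1367] yaw 74.9 tilt [ 0.003 -0.   ] w 0.0602 F [0.3 0.3 0.1] t 8.2
-> [ 0.4255 -0.2688  0.135 ] yaw 49.0 | az 5.18 | tx -10.66 ty 3.59 tz 0.07
-> [ 0.4255 -0.2688  0.07  ] yaw 49.0 | az -0.00 | tx 0.00 ty 0.00 tz 2.60
```

Coil B is seated. Next is coil A.

```bash
python3 -m pendant '[{"grip":60,"tx":0,"ty":0,"tz":0,"ax":0,"ay":0,"az":1},{"grip":60,"tx":0,"ty":0,"tz":0,"ax":0,"ay":0,"az":1},{"grip":60,"tx":0,"ty":0,"tz":0,"ax":0,"ay":0,"az":1},{"grip":60,"tx":0,"ty":0,"tz":0,"ax":0,"ay":0,"az":1},{"grip":60,"tx":0,"ty":0,"tz":0,"ax":0,"ay":0,"az":1}]' >/dev/null
python3 -m pendant '[{"grip":60,"tx":0,"ty":0,"tz":0,"ax":0,"ay":0,"az":0.2},{"grip":60,"tx":-1,"ty":0.4,"tz":0,"ax":0,"ay":0,"az":0},{"grip":60,"tx":-1,"ty":0.4,"tz":0,"ax":0,"ay":0,"az":0},{"grip":60,"tx":-1,"ty":0.4,"tz":0,"ax":0,"ay":0,"az":0},{"grip":60,"tx":-1,"ty":0.4,"tz":0,"ax":0,"ay":0,"az":0}]' >/dev/null
python3 -m pendant '[{"grip":60,"tx":-1,"ty":0.4,"tz":0,"ax":0,"ay":0,"az":0},{"grip":60,"tx":-1,"ty":0.4,"tz":0,"ax":0,"ay":0,"az":0},{"grip":60,"tx":-1,"ty":0.4,"tz":0,"ax":0,"ay":0,"az":0},{"grip":60,"tx":-1,"ty":0.4,"tz":0,"ax":0,"ay":0,"az":0},{"grip":60,"tx":-1,"ty":0.4,"tz":0,"ax":0,"ay":0,"az":0}]' >/dev/null
python3 -m pendant '[{"grip":60,"tx":-1,"ty":0,"tz":0.5,"ax":0,"ay":0,"az":0},{"grip":60,"tx":-0.7,"ty":0,"tz":1,"ax":0,"ay":0,"az":0},{"grip":60,"tx":0,"ty":0,"tz":1,"ax":0,"ay":0,"az":0},{"grip":60,"tx":0,"ty":0,"tz":0.1,"ax":0,"ay":0,"az":0},{"grip":60,"tx":0,"ty":0,"tz":0,"ax":0,"ay":0,"az":0}]' >/dev/null
python3 - <<'E'
from h import *
P=pts(img("wrist")); c=coil(P,(.4255,-.269)); print(c); plan((*c[2][:2],.0107,49))
E
```

```text
(array([ 0.4252, -0.2682]), 16.0, array([ 0.4259, -0.2675,  0.0211]), 1624, 139, 51.0)
at [ 0.4241 -0.2689  0.0698] yaw 49.0 tilt [-0.001  0.001] w 0.0599 F [-0.  -0.3  0.6] t 9.9
-> [ 0.4259 -0.2675  0.0107] yaw 49.0 | az 0.01 | tx 0.09 ty 0.02 tz 2.37
```

```bash
python3 -m pendant '[{"grip":60,"tx":0.05,"ty":0.02,"tz":0.8,"ax":0,"ay":0,"az":0},{"grip":60,"tx":0,"ty":0,"tz":0.8,"ax":0,"ay":0,"az":0},{"grip":60,"tx":0,"ty":0,"tz":0.77,"ax":0,"ay":0,"az":0},{"grip":60,"tx":0,"ty":0,"tz":0,"ax":0,"ay":0,"az":0},{"grip":20,"tx":0,"ty":0,"tz":0,"ax":0,"ay":0,"az":0}]'
python3 -m pendant '[{"grip":20,"tx":0,"ty":0,"tz":0,"ax":0,"ay":0,"az":0},{"grip":20,"tx":0,"ty":0,"tz":0,"ax":0,"ay":0,"az":0},{"grip":20,"tx":0,"ty":0,"tz":0,"ax":0,"ay":0,"az":0},{"grip":20,"tx":0,"ty":0,"tz":0,"ax":0,"ay":0,"az":0},{"grip":20,"tx":0,"ty":0,"tz":0,"ax":0,"ay":0,"az":0}]' 60
python3 -m pendant '[{"grip":20,"tx":0,"ty":0,"tz":-1,"ax":0,"ay":0,"az":0},{"grip":20,"tx":0,"ty":0,"tz":-1,"ax":0,"ay":0,"az":0},{"grip":20,"tx":0,"ty":0,"tz":-1,"ax":0,"ay":0,"az":0},{"grip":20,"tx":0,"ty":0,"tz":-1,"ax":0,"ay":0,"az":0},{"grip":20,"tx":0,"ty":0,"tz":-1,"ax":0,"ay":0,"az":0}]'
cat >> h.py <<'E'
def held():
    s=ctrl.get_state()["position"]; P=pts(img("wrist")); t=P[(P[...,2]>s[2]-.002)&(P[...,2]<s[2]+.016)&(np.hypot(P[...,0]-s[0],P[...,1]-s[1])<.014)]
    zm=np.median(t[:,2]); t=t[abs(t[:,2]-zm)<.004]
    A=np.c_[t[:,:2]-t[:,:2].mean(0),np.ones(len(t))]
    print("held n",len(t),"disc-TCP",(t.mean(0)-s).round(4),"slope",np.linalg.lstsq(A,t[:,2],rcond=None)[0][:2].round(3),"in box",tobox(t.mean(0)).round(4),"w",round(ctrl.get_state()["width"],4))
E
python3 - <<'E'
from h import *
held(); b=bx(.029,-.065); plan((*b,.135,74.9),(*b,.045,None))
E
```

```text
clock: 10.28
position: [0.426, -0.2684, 0.0114]
orientation: [-2.858, -1.303, -0.0]
wrist_force: [-0.5, 0.0, -0.5]
width: 0.0492
grip_force: 0.0
clock: 10.7
position: [0.4266, -0.2693, 0.0128]
orientation: [2.857, 1.301, 0.003]
wrist_force: [-0.9, 1.2, 5.4]
width: 0.0288
grip_force: 58.8
clock: 11.12
position: [0.4255, -0.2691, 0.1386]
orientation: [2.858, 1.301, 0.002]
wrist_force: [-0.1, -1.1, -0.5]
width: 0.0289
grip_force: 59.3
held n 2205 disc-TCP [0.0005 0.0005 0.0084] slope [-0.011  0.   ] in box [-0.0646 -0.3377] w 0.0287
at [ 0.4279 -0.2703  0.1431] yaw 48.9 tilt [ 0.007 -0.004] w 0.0287 F [ 1.1 -1.2  1.9] t 11.2
-> [ 0.5875 -0.0296  0.135 ] yaw 74.9 | az -5.19 | tx 10.96 ty 3.66 tz 0.33
-> [ 0.5875 -0.0296  0.045 ] yaw 74.9 | az -0.00 | tx 0.00 ty 0.00 tz 3.60
```

```bash
python3 -m pendant '[{"grip":20,"tx":0,"ty":0,"tz":0,"ax":0,"ay":0,"az":-1},{"grip":20,"tx":0,"ty":0,"tz":0,"ax":0,"ay":0,"az":-1},{"grip":20,"tx":0,"ty":0,"tz":0,"ax":0,"ay":0,"az":-1},{"grip":20,"tx":0,"ty":0,"tz":0,"ax":0,"ay":0,"az":-1},{"grip":20,"tx":0,"ty":0,"tz":0,"ax":0,"ay":0,"az":-1}]' >/dev/null
python3 -m pendant '[{"grip":20,"tx":0,"ty":0,"tz":0,"ax":0,"ay":0,"az":-0.2},{"grip":20,"tx":1,"ty":0.4,"tz":0,"ax":0,"ay":0,"az":0},{"grip":20,"tx":1,"ty":0.4,"tz":0,"ax":0,"ay":0,"az":0},{"grip":20,"tx":1,"ty":0.4,"tz":0,"ax":0,"ay":0,"az":0},{"grip":20,"tx":1,"ty":0.4,"tz":0,"ax":0,"ay":0,"az":0}]' >/dev/null
python3 -m pendant '[{"grip":20,"tx":1,"ty":0.4,"tz":0,"ax":0,"ay":0,"az":0},{"grip":20,"tx":1,"ty":0.4,"tz":0,"ax":0,"ay":0,"az":0},{"grip":20,"tx":1,"ty":0.4,"tz":0,"ax":0,"ay":0,"az":0},{"grip":20,"tx":1,"ty":0.4,"tz":0,"ax":0,"ay":0,"az":0},{"grip":20,"tx":1,"ty":0.4,"tz":0,"ax":0,"ay":0,"az":0}]' >/dev/null
python3 -m pendant '[{"grip":20,"tx":1,"ty":0.1,"tz":0,"ax":0,"ay":0,"az":0},{"grip":20,"tx":1,"ty":0,"tz":0,"ax":0,"ay":0,"az":0},{"grip":20,"tx":0,"ty":0,"tz":0,"ax":0,"ay":0,"az":0},{"grip":20,"tx":0,"ty":0,"tz":0,"ax":0,"ay":0,"az":0},{"grip":20,"tx":0,"ty":0,"tz":0,"ax":0,"ay":0,"az":0}]'
python3 - <<'E'
from h import *
held(); b=bx(.029,-.065); plan((*b,.045,74.9))
E
```

```text
clock: 12.83
position: [0.586, -0.0281, 0.1362]
orientation: [2.494, 1.909, -0.0]
wrist_force: [0.4, -0.5, -0.4]
width: 0.0289
grip_force: 59.4
held n 2184 disc-TCP [0.0001 0.0007 0.0084] slope [-0.003 -0.006] in box [ 0.0271 -0.0633] w 0.0287
at [ 0.5859 -0.0288  0.1361] yaw 74.8 tilt [ 0.    -0.001] w 0.0287 F [ 0.6 -0.8 -0.7] t 12.9
-> [ 0.5875 -0.0296  0.045 ] yaw 74.9 | az -0.02 | tx -0.02 ty 0.07 tz 3.65
```

```bash
python3 -m pendant '[{"grip":20,"tx":-0.05,"ty":0.07,"tz":0,"ax":0,"ay":0,"az":0},{"grip":20,"tx":0,"ty":0,"tz":0.9,"ax":0,"ay":0,"az":0},{"grip":20,"tx":0,"ty":0,"tz":0.9,"ax":0,"ay":0,"az":0},{"grip":20,"tx":0,"ty":0,"tz":0.9,"ax":0,"ay":0,"az":0},{"grip":20,"tx":0,"ty":0,"tz":0.8,"ax":0,"ay":0,"az":0}]' >/dev/null
python3 -m pendant '[{"grip":20,"tx":0,"ty":0,"tz":0,"ax":0,"ay":0,"az":0},{"grip":20,"tx":0,"ty":0,"tz":0.25,"ax":0,"ay":0,"az":0},{"grip":20,"tx":0,"ty":0,"tz":0.25,"ax":0,"ay":0,"az":0},{"grip":20,"tx":0,"ty":0,"tz":0,"ax":0,"ay":0,"az":0}]'
python3 - <<'E'
from h import *
held()
E
python3 -m pendant '[{"grip":42,"tx":0,"ty":0,"tz":0,"ax":0,"ay":0,"az":0},{"grip":42,"tx":0,"ty":0,"tz":0,"ax":0,"ay":0,"az":0},{"grip":42,"tx":0,"ty":0,"tz":0,"ax":0,"ay":0,"az":0},{"grip":42,"tx":0,"ty":0,"tz":-0.5,"ax":0,"ay":0,"az":0},{"grip":42,"tx":0,"ty":0,"tz":-1,"ax":0,"ay":0,"az":0}]' >/dev/null
python3 -m pendant '[{"grip":42,"tx":0,"ty":0,"tz":-1,"ax":0,"ay":0,"az":0},{"grip":60,"tx":0,"ty":0,"tz":-1,"ax":0,"ay":0,"az":0},{"grip":60,"tx":0,"ty":0,"tz":-0.5,"ax":0,"ay":0,"az":0},{"grip":60,"tx":0,"ty":0,"tz":0,"ax":0,"ay":0,"az":0},{"grip":60,"tx":0,"ty":0,"tz":0,"ax":0,"ay":0,"az":0}]'
python3 - <<'E'
from h import *
check(); plan((.553,-.3765,.135,-23),(.553,-.3765,.07,None))
E
```

```text
clock: 13.63
position: [0.5876, -0.0297, 0.0358]
orientation: [2.494, 1.91, 0.0]
wrist_force: [-0.4, -0.5, -0.6]
width: 0.0289
grip_force: 59.5
held n 2184 disc-TCP [0.0002 0.0006 0.0084] slope [-0.006 -0.002] in box [ 0.0292 -0.0645] w 0.0288
clock: 14.52
position: [0.5878, -0.0294, 0.1367]
orientation: [2.493, 1.91, 0.002]
wrist_force: [-0.3, -0.8, -0.5]
width: 0.0603
grip_force: 0.0
side paper [ 0.5527 -0.3771] 15.6 [ 0.5525 -0.3775  0.0205] 256 18 -26.0
side pocket -0.029 -0.062 0.022 [-0.0294 -0.0619] 0.0427 113 -100.0
side pocket 0.029 -0.062 0.022 [ 0.0285 -0.0676] 0.0425 119 -53.0
wrist pocket -0.029 -0.062 0.022 [-0.0291 -0.0585] 0.0431 1159 81.0
wrist pocket -0.029 0.062 0.022 [-0.0217  0.0537] 0.0453 118 -42.0
wrist pocket -0.029 0.062 0.044 [-0.0275  0.0631] 0.0651 2324 10.0
wrist pocket 0.029 -0.062 0.022 [ 0.0292 -0.0638] 0.0431 1133 -72.0
at [ 0.5867 -0.0295  0.1349] yaw 74.9 tilt [-0.002 -0.   ] w 0.0602 F [-0.4  0.5 -0. ] t 14.6
-> [ 0.553  -0.3765  0.135 ] yaw 157.0 | az -16.42 | tx -4.18 ty -13.30 tz -0.00
-> [ 0.553  -0.3765  0.07  ] yaw 157.0 | az -0.00 | tx 0.00 ty 0.00 tz 2.60
```

Two are seated. Next is coil C.

```bash
R5='x'; python3 -m pendant '[{"grip":60,"tx":0,"ty":0,"tz":0,"ax":0,"ay":0,"az":-1},{"grip":60,"tx":0,"ty":0,"tz":0,"ax":0,"ay":0,"az":-1},{"grip":60,"tx":0,"ty":0,"tz":0,"ax":0,"ay":0,"az":-1},{"grip":60,"tx":0,"ty":0,"tz":0,"ax":0,"ay":0,"az":-1},{"grip":60,"tx":0,"ty":0,"tz":0,"ax":0,"ay":0,"az":-1}]' >/dev/null
python3 -m pendant '[{"grip":60,"tx":0,"ty":0,"tz":0,"ax":0,"ay":0,"az":-1},{"grip":60,"tx":0,"ty":0,"tz":0,"ax":0,"ay":0,"az":-1},{"grip":60,"tx":0,"ty":0,"tz":0,"ax":0,"ay":0,"az":-1},{"grip":60,"tx":0,"ty":0,"tz":0,"ax":0,"ay":0,"az":-1},{"grip":60,"tx":0,"ty":0,"tz":0,"ax":0,"ay":0,"az":-1}]' >/dev/null
python3 -m pendant '[{"grip":60,"tx":0,"ty":0,"tz":0,"ax":0,"ay":0,"az":-1},{"grip":60,"tx":0,"ty":0,"tz":0,"ax":0,"ay":0,"az":-1},{"grip":60,"tx":0,"ty":0,"tz":0,"ax":0,"ay":0,"az":-1},{"grip":60,"tx":0,"ty":0,"tz":0,"ax":0,"ay":0,"az":-1},{"grip":60,"tx":0,"ty":0,"tz":0,"ax":0,"ay":0,"az":-1}]' >/dev/null
python3 -m pendant '[{"grip":60,"tx":0,"ty":0,"tz":0,"ax":0,"ay":0,"az":-1},{"grip":60,"tx":0,"ty":0,"tz":0,"ax":0,"ay":0,"az":-0.4},{"grip":60,"tx":-0.3,"ty":-1,"tz":0,"ax":0,"ay":0,"az":0},{"grip":60,"tx":-0.3,"ty":-1,"tz":0,"ax":0,"ay":0,"az":0},{"grip":60,"tx":-0.3,"ty":-1,"tz":0,"ax":0,"ay":0,"az":0}]' >/dev/null
python3 -m pendant '[{"grip":60,"tx":-0.3,"ty":-1,"tz":0,"ax":0,"ay":0,"az":0},{"grip":60,"tx":-0.3,"ty":-1,"tz":0,"ax":0,"ay":0,"az":0},{"grip":60,"tx":-0.3,"ty":-1,"tz":0,"ax":0,"ay":0,"az":0},{"grip":60,"tx":-0.3,"ty":-1,"tz":0,"ax":0,"ay":0,"az":0},{"grip":60,"tx":-0.3,"ty":-1,"tz":0,"ax":0,"ay":0,"az":0}]' >/dev/null
python3 -m pendant '[{"grip":60,"tx":-0.3,"ty":-1,"tz":0,"ax":0,"ay":0,"az":0},{"grip":60,"tx":-0.3,"ty":-1,"tz":0,"ax":0,"ay":0,"az":0},{"grip":60,"tx":-0.3,"ty":-1,"tz":0,"ax":0,"ay":0,"az":0},{"grip":60,"tx":-0.3,"ty":-1,"tz":0.5,"ax":0,"ay":0,"az":0},{"grip":60,"tx":-0.3,"ty":-1,"tz":0.5,"ax":0,"ay":0,"az":0}]' >/dev/null
python3 -m pendant '[{"grip":60,"tx":0,"ty":-0.3,"tz":0.8,"ax":0,"ay":0,"az":0},{"grip":60,"tx":0,"ty":0,"tz":0.8,"ax":0,"ay":0,"az":0},{"grip":60,"tx":0,"ty":0,"tz":0,"ax":0,"ay":0,"az":0},{"grip":60,"tx":0,"ty":0,"tz":0,"ax":0,"ay":0,"az":0}]' >/dev/null
python3 - <<'E'
from h import *
P=pts(img("wrist")); c=coil(P,(.5533,-.3763)); print(c); plan((*c[0][:2],.0107,157))
E
```

```text
(array([ 0.5527, -0.3756]), 16.0, array([ 0.5519, -0.3752,  0.021 ]), 1565, 63, -24.0)
at [ 0.5469 -0.3723  0.0703] yaw 157.0 tilt [-0.001  0.002] w 0.0598 F [1.3 0.1 0.1] t 17.5
-> [ 0.5527 -0.3756  0.0107] yaw 157.0 | az -0.00 | tx -0.27 ty -0.03 tz 2.38
```

```bash
python3 -m pendant '[{"grip":60,"tx":-0.25,"ty":-0.02,"tz":0.8,"ax":0,"ay":0,"az":0},{"grip":60,"tx":0,"ty":0,"tz":0.8,"ax":0,"ay":0,"az":0},{"grip":60,"tx":0,"ty":0,"tz":0.78,"ax":0,"ay":0,"az":0},{"grip":60,"tx":0,"ty":0,"tz":0,"ax":0,"ay":0,"az":0},{"grip":20,"tx":0,"ty":0,"tz":0,"ax":0,"ay":0,"az":0}]'
python3 -m pendant '[{"grip":20,"tx":0,"ty":0,"tz":0,"ax":0,"ay":0,"az":0},{"grip":20,"tx":0,"ty":0,"tz":0,"ax":0,"ay":0,"az":0},{"grip":20,"tx":0,"ty":0,"tz":0,"ax":0,"ay":0,"az":0},{"grip":20,"tx":0,"ty":0,"tz":0,"ax":0,"ay":0,"az":0},{"grip":20,"tx":0,"ty":0,"tz":0,"ax":0,"ay":0,"az":0}]' 60 >/dev/null
python3 -m pendant '[{"grip":20,"tx":0,"ty":0,"tz":-1,"ax":0,"ay":0,"az":0},{"grip":20,"tx":0,"ty":0,"tz":-1,"ax":0,"ay":0,"az":0},{"grip":20,"tx":0,"ty":0,"tz":-1,"ax":0,"ay":0,"az":0},{"grip":20,"tx":0,"ty":0,"tz":-1,"ax":0,"ay":0,"az":0},{"grip":20,"tx":0,"ty":0,"tz":-1,"ax":0,"ay":0,"az":0}]' >/dev/null
python3 -m pendant '[{"grip":20,"tx":0,"ty":0,"tz":0,"ax":0,"ay":0,"az":-1},{"grip":20,"tx":0,"ty":0,"tz":0,"ax":0,"ay":0,"az":-0.6},{"grip":20,"tx":0,"ty":0,"tz":0,"ax":0,"ay":0,"az":0}]' >/dev/null
python3 - <<'E'
from h import *
held(); b=bx(.026,0); plan((*b,.135,164.9))
E
```

```text
clock: 17.92
position: [0.5527, -0.3755, 0.0118]
orientation: [-0.627, -3.078, -0.001]
wrist_force: [1.0, -0.8, 0.3]
width: 0.0493
grip_force: 0.0
held n 2153 disc-TCP [-0.0006  0.0003  0.0074] slope [-0.002  0.01 ] in box [ 0.0851 -0.4091] w 0.029
at [ 0.5524 -0.3766  0.1372] yaw 164.9 tilt [ 0.001 -0.001] w 0.029 F [-0.3  0.2 -1.5] t 19.1
-> [0.6015 0.0339 0.135 ] yaw 164.9 | az -0.01 | tx 2.38 ty 16.36 tz 0.09
```

```bash
python3 -m pendant '[{"grip":20,"tx":0.15,"ty":1,"tz":0,"ax":0,"ay":0,"az":0},{"grip":20,"tx":0.15,"ty":1,"tz":0,"ax":0,"ay":0,"az":0},{"grip":20,"tx":0.15,"ty":1,"tz":0,"ax":0,"ay":0,"az":0},{"grip":20,"tx":0.15,"ty":1,"tz":0,"ax":0,"ay":0,"az":0},{"grip":20,"tx":0.15,"ty":1,"tz":0,"ax":0,"ay":0,"az":0}]' >/dev/null
python3 -m pendant '[{"grip":20,"tx":0.15,"ty":1,"tz":0,"ax":0,"ay":0,"az":0},{"grip":20,"tx":0.15,"ty":1,"tz":0,"ax":0,"ay":0,"az":0},{"grip":20,"tx":0.15,"ty":1,"tz":0,"ax":0,"ay":0,"az":0},{"grip":20,"tx":0.15,"ty":1,"tz":0,"ax":0,"ay":0,"az":0},{"grip":20,"tx":0.15,"ty":1,"tz":0,"ax":0,"ay":0,"az":0}]' >/dev/null
python3 -m pendant '[{"grip":20,"tx":0.15,"ty":1,"tz":0,"ax":0,"ay":0,"az":0},{"grip":20,"tx":0.15,"ty":1,"tz":0,"ax":0,"ay":0,"az":0},{"grip":20,"tx":0.15,"ty":1,"tz":0,"ax":0,"ay":0,"az":0},{"grip":20,"tx":0.15,"ty":1,"tz":0,"ax":0,"ay":0,"az":0},{"grip":20,"tx":0.15,"ty":1,"tz":0,"ax":0,"ay":0,"az":0}]' >/dev/null
python3 -m pendant '[{"grip":20,"tx":0.15,"ty":1,"tz":0,"ax":0,"ay":0,"az":0},{"grip":20,"tx":0,"ty":0.4,"tz":0,"ax":0,"ay":0,"az":0},{"grip":20,"tx":0,"ty":0,"tz":0,"ax":0,"ay":0,"az":0},{"grip":20,"tx":0,"ty":0,"tz":0,"ax":0,"ay":0,"az":0}]' >/dev/null
python3 - <<'E'
from h import *
held(); b=bx(.026,0); plan((*b,.0367,164.9))
E
```

```text
held n 2149 disc-TCP [-0.0006  0.0003  0.0075] slope [-0.005  0.01 ] in box [0.0247 0.0008] w 0.0288
at [0.6011 0.0336 0.136 ] yaw 164.8 tilt [-0.001 -0.001] w 0.0288 F [-0.5 -0.4 -0.6] t 20.7
-> [0.6015 0.0339 0.0367] yaw 164.9 | az -0.02 | tx -0.01 ty 0.02 tz 3.97
```

```bash
python3 -m pendant '[{"grip":20,"tx":-0.05,"ty":-0.02,"tz":0.5,"ax":0,"ay":0,"az":0},{"grip":20,"tx":0,"ty":0,"tz":1,"ax":0,"ay":0,"az":0},{"grip":20,"tx":0,"ty":0,"tz":1,"ax":0,"ay":0,"az":0},{"grip":20,"tx":0,"ty":0,"tz":0.9,"ax":0,"ay":0,"az":0},{"grip":20,"tx":0,"ty":0,"tz":0.3,"ax":0,"ay":0,"az":0}]' >/dev/null
python3 -m pendant '[{"grip":20,"tx":0,"ty":0,"tz":0.25,"ax":0,"ay":0,"az":0},{"grip":20,"tx":0,"ty":0,"tz":0,"ax":0,"ay":0,"az":0},{"grip":20,"tx":0,"ty":0,"tz":0,"ax":0,"ay":0,"az":0}]'
python3 - <<'E'
from h import *
held()
E
python3 -m pendant '[{"grip":42,"tx":0,"ty":0,"tz":0,"ax":0,"ay":0,"az":0},{"grip":42,"tx":0,"ty":0,"tz":0,"ax":0,"ay":0,"az":0},{"grip":42,"tx":0,"ty":0,"tz":0,"ax":0,"ay":0,"az":0},{"grip":42,"tx":0,"ty":0,"tz":-0.5,"ax":0,"ay":0,"az":0},{"grip":42,"tx":0,"ty":0,"tz":-1,"ax":0,"ay":0,"az":0}]' >/dev/null
python3 -m pendant '[{"grip":42,"tx":0,"ty":0,"tz":-1,"ax":0,"ay":0,"az":0},{"grip":60,"tx":0,"ty":0,"tz":-1,"ax":0,"ay":0,"az":0},{"grip":60,"tx":0,"ty":0,"tz":-0.5,"ax":0,"ay":0,"az":0},{"grip":60,"tx":0,"ty":0,"tz":0,"ax":0,"ay":0,"az":0},{"grip":60,"tx":0,"ty":0,"tz":0,"ax":0,"ay":0,"az":0}]'
python3 - <<'E'
from h import *
check(); d=img("wrist"); cv2.imwrite("pics/w4.png",d["image"]); plan()
E
```

```text
clock: 21.35
position: [0.6027, 0.0339, 0.0379]
orientation: [0.414, 3.113, 0.0]
wrist_force: [-0.5, 0.3, -0.7]
width: 0.0284
grip_force: 59.5
held n 2158 disc-TCP [-0.0007  0.0002  0.0074] slope [-0.004  0.01 ] in box [0.0264 0.0003] w 0.0292
clock: 22.23
position: [0.6025, 0.0342, 0.1384]
orientation: [0.413, 3.113, -0.0]
wrist_force: [-0.3, -0.9, -0.8]
width: 0.0603
grip_force: 0.0
side pocket -0.029 -0.062 0.022 [-0.0292 -0.0625] 0.0427 120 -124.0
side pocket -0.029 0.062 0.044 [-0.0277  0.061 ] 0.0646 90 11.0
side pocket 0.029 -0.062 0.022 [ 0.0286 -0.0669] 0.0425 113 -30.0
side pocket 0.029 0 0.022 [ 0.0265 -0.0003] 0.0425 103 -140.0
wrist pocket -0.029 -0.062 0.022 [-0.0305 -0.0587] 0.0431 1386 89.0
wrist pocket -0.029 0.062 0.022 [-0.0375  0.0547] 0.0436 170 -44.0
wrist pocket -0.029 0.062 0.044 [-0.029   0.0633] 0.0651 1661 10.0
wrist pocket 0.029 -0.062 0.022 [ 0.0278 -0.0641] 0.0431 1118 -74.0
wrist pocket 0.029 0 0.022 [0.0254 0.0021] 0.0431 1121 124.0
at [0.6014 0.0341 0.1363] yaw 164.9 tilt [-0.002 -0.   ] w 0.0598 F [0.6 0.6 0.1] t 22.4
```

View pics/w4.png

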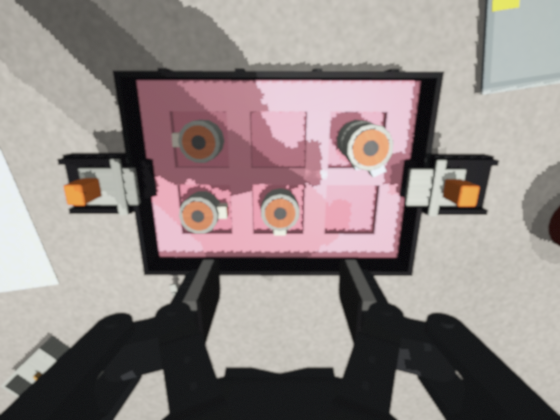

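Three are in: (200,140), (200,213), (280,210). The stack is at (370,145), with its connector pointing towards box +x (377,172). The tongues are at (125,185) and (418,187). Now the doubled coil.

Run:
```python
from h import *
b=bx(-.0285,.0625); plan((*b,.135,190),(*b,.115,None))
```

```text
at [0.6014 0.0341 0.1363] yaw 164.9 tilt [-0.002 -0.   ] w 0.0598 F [0.6 0.6 0.1] t 22.4
-> [0.5652 0.1085 0.135 ] yaw 190.0 | az -5.02 | tx 0.91 ty 3.18 tz 0.05
-> [0.5652 0.1085 0.115 ] yaw 190.0 | az -0.00 | tx -0.00 ty 0.00 tz 0.80
```

```bash
python3 -m pendant '[{"grip":48,"tx":0,"ty":0,"tz":0,"ax":0,"ay":0,"az":-1},{"grip":48,"tx":0,"ty":0,"tz":0,"ax":0,"ay":0,"az":-1},{"grip":48,"tx":0,"ty":0,"tz":0,"ax":0,"ay":0,"az":-1},{"grip":48,"tx":0,"ty":0,"tz":0,"ax":0,"ay":0,"az":-1},{"grip":48,"tx":0,"ty":0,"tz":0,"ax":0,"ay":0,"az":-1}]' >/dev/null
python3 -m pendant '[{"grip":48,"tx":0.3,"ty":1,"tz":0,"ax":0,"ay":0,"az":0},{"grip":48,"tx":0.3,"ty":1,"tz":0,"ax":0,"ay":0,"az":0},{"grip":48,"tx":0.3,"ty":1,"tz":0.4,"ax":0,"ay":0,"az":0},{"grip":48,"tx":0,"ty":0.2,"tz":0.4,"ax":0,"ay":0,"az":0},{"grip":48,"tx":0,"ty":0,"tz":0,"ax":0,"ay":0,"az":0}]' >/dev/null
python3 -m pendant '[{"grip":48,"tx":0,"ty":0,"tz":0,"ax":0,"ay":0,"az":0},{"grip":48,"tx":0,"ty":0,"tz":0,"ax":0,"ay":0,"az":0}]' >/dev/null
python3 - <<'E'
from h import *
P=pts(img("wrist")); c=coil(P,bx(-.0285,.0625),.044); print(c,tobox(c[0])); plan((*c[0][:2],.0550,190))
E
```

```text
(array([0.5651, 0.1097]), 16.0, array([0.5644, 0.1095, 0.0651]), 1555, 69, 12.0) [-0.02888465  0.06367391]
at [0.5669 0.108  0.1174] yaw -170.2 tilt [-0. -0.] w 0.0481 F [-0.3  0.6  0.1] t 23.4
-> [0.5651 0.1097 0.055 ] yaw -170.0 | az -0.04 | tx 0.06 ty 0.08 tz 2.50
```

```bash
python3 -m pendant '[{"grip":48,"tx":0.05,"ty":0.08,"tz":0.8,"ax":0,"ay":0,"az":0},{"grip":48,"tx":0,"ty":0,"tz":0.8,"ax":0,"ay":0,"az":0},{"grip":48,"tx":0,"ty":0,"tz":0.85,"ax":0,"ay":0,"az":0},{"grip":48,"tx":0,"ty":0,"tz":0,"ax":0,"ay":0,"az":0},{"grip":20,"tx":0,"ty":0,"tz":0,"ax":0,"ay":0,"az":0}]'
python3 -m pendant '[{"grip":20,"tx":0,"ty":0,"tz":0,"ax":0,"ay":0,"az":0},{"grip":20,"tx":0,"ty":0,"tz":0,"ax":0,"ay":0,"az":0},{"grip":20,"tx":0,"ty":0,"tz":0,"ax":0,"ay":0,"az":0},{"grip":20,"tx":0,"ty":0,"tz":0,"ax":0,"ay":0,"az":0},{"grip":20,"tx":0,"ty":0,"tz":0,"ax":0,"ay":0,"az":0}]' 60
python3 -m pendant '[{"grip":20,"tx":0,"ty":0,"tz":-1,"ax":0,"ay":0,"az":0},{"grip":20,"tx":0,"ty":0,"tz":-1,"ax":0,"ay":0,"az":0},{"grip":20,"tx":0,"ty":0,"tz":-1,"ax":0,"ay":0,"az":0},{"grip":20,"tx":0,"ty":0,"tz":0,"ax":0,"ay":0,"az":1},{"grip":20,"tx":0,"ty":0,"tz":0,"ax":0,"ay":0,"az":1}]' >/dev/null
python3 -m pendant '[{"grip":20,"tx":0,"ty":0,"tz":0,"ax":0,"ay":0,"az":1},{"grip":20,"tx":0,"ty":0,"tz":0,"ax":0,"ay":0,"az":1},{"grip":20,"tx":0,"ty":0,"tz":0,"ax":0,"ay":0,"az":1},{"grip":20,"tx":0,"ty":0,"tz":0,"ax":0,"ay":0,"az":0},{"grip":20,"tx":0,"ty":0,"tz":0,"ax":0,"ay":0,"az":0}]' >/dev/null
python3 - <<'E'
from h import *
held(); b=bx(-.032,0); plan((*b,.13,164.9))
E
```

```text
clock: 23.85
position: [0.5645, 0.1101, 0.0559]
orientation: [0.27, -3.128, 0.0]
wrist_force: [0.9, 0.6, 0.2]
width: 0.0372
grip_force: 0.0
clock: 24.27
position: [0.5652, 0.1111, 0.0571]
orientation: [-0.271, 3.128, -0.0]
wrist_force: [-0.1, 0.0, 4.0]
width: 0.0288
grip_force: 59.4
held n 2180 disc-TCP [-0.0006  0.0002  0.0082] slope [0.003 0.002] in box [-0.0304  0.065 ] w 0.0288
at [0.5646 0.1111 0.1314] yaw 165.1 tilt [ 0. -0.] w 0.0288 F [ 0.2  0.1 -0.5] t 25.1
-> [0.5455 0.049  0.13  ] yaw 164.9 | az 0.04 | tx 0.09 ty -2.60 tz 0.06
```

```bash
python3 -m pendant '[{"grip":20,"tx":0.06,"ty":-0.9,"tz":0,"ax":0,"ay":0,"az":0},{"grip":20,"tx":0,"ty":-0.9,"tz":0,"ax":0,"ay":0,"az":0},{"grip":20,"tx":0,"ty":-0.8,"tz":0,"ax":0,"ay":0,"az":0},{"grip":20,"tx":0,"ty":0,"tz":0,"ax":0,"ay":0,"az":0},{"grip":20,"tx":0,"ty":0,"tz":0,"ax":0,"ay":0,"az":0}]' >/dev/null
python3 -m pendant '[{"grip":20,"tx":0,"ty":0,"tz":1,"ax":0,"ay":0,"az":0},{"grip":20,"tx":0,"ty":0,"tz":1,"ax":0,"ay":0,"az":0},{"grip":20,"tx":0,"ty":0,"tz":1,"ax":0,"ay":0,"az":0},{"grip":20,"tx":0,"ty":0,"tz":0.3,"ax":0,"ay":0,"az":0},{"grip":20,"tx":0,"ty":0,"tz":0,"ax":0,"ay":0,"az":0}]' >/dev/null
python3 - <<'E'
from h import *
held(); b=bx(-.032,0); plan((*b,.0358,164.9))
E
```

```text
held n 2178 disc-TCP [-0.0006  0.0002  0.0082] slope [ 0.001 -0.   ] in box [-0.0333  0.0005] w 0.029
at [0.546  0.0498 0.0486] yaw 165.0 tilt [-0.001  0.001] w 0.029 F [0.6 0.2 0.8] t 26.0
-> [0.5455 0.049  0.0358] yaw 164.9 | az 0.03 | tx 0.01 ty -0.04 tz 0.51
```

```bash
python3 -m pendant '[{"grip":20,"tx":-0.04,"ty":-0.02,"tz":0.25,"ax":0,"ay":0,"az":0},{"grip":20,"tx":0,"ty":0,"tz":0.26,"ax":0,"ay":0,"az":0},{"grip":20,"tx":0,"ty":0,"tz":0,"ax":0,"ay":0,"az":0},{"grip":42,"tx":0,"ty":0,"tz":0,"ax":0,"ay":0,"az":0},{"grip":42,"tx":0,"ty":0,"tz":0,"ax":0,"ay":0,"az":0}]' 
python3 -m pendant '[{"grip":42,"tx":0,"ty":0,"tz":0,"ax":0,"ay":0,"az":0},{"grip":42,"tx":0,"ty":0,"tz":-0.5,"ax":0,"ay":0,"az":0},{"grip":42,"tx":0,"ty":0,"tz":-1,"ax":0,"ay":0,"az":0},{"grip":42,"tx":0,"ty":0,"tz":-1,"ax":0,"ay":0,"az":0},{"grip":60,"tx":0,"ty":0,"tz":-1,"ax":0,"ay":0,"az":0}]' >/dev/null
python3 -m pendant '[{"grip":60,"tx":0,"ty":0,"tz":-1,"ax":0,"ay":0,"az":0},{"grip":60,"tx":0,"ty":0,"tz":0,"ax":0,"ay":0,"az":0},{"grip":60,"tx":0,"ty":0,"tz":0,"ax":0,"ay":0,"az":0}]'
python3 - <<'E'
from h import *
check()
d=img("wrist"); cv2.imwrite("pics/w5.png",d["image"]); P=pts(d); a=cv2.cvtColor(d["image"],cv2.COLOR_BGR2HSV)
m=(a[...,0]<16)&(a[...,1]>130)&(P[...,2]>.082)&(P[...,2]<.093)
for b in blobs(m): print("latch",b.sum(),tobox(P[b].mean(0)),P[b].mean(0))
z=P[...,2]; B=np.array([tobox(p) for p in P.reshape(-1,3)]).reshape(420,560,2) if 0 else None
P2=pts(img("side")); 
m=(P2[...,2]>.02)&(P2[...,2]<.04)&(np.hypot(P2[...,0]-.497,P2[...,1]-.33)<.09)
for b in blobs(m,40): q=P2[b]; print("lid rib",q.mean(0).round(4),cv2.minAreaRect(q[:,:2].astype(np.float32)*1000))
plan()
E
```

```text
clock: 26.45
position: [0.5478, 0.048, 0.0367]
orientation: [0.412, 3.113, 0.0]
wrist_force: [-0.5, 0.4, 0.0]
width: 0.042
grip_force: 0.0
clock: 27.12
position: [0.5482, 0.048, 0.1508]
orientation: [0.412, 3.111, 0.0]
wrist_force: [-0.9, 0.3, -0.6]
width: 0.0604
grip_force: 0.0
side pocket -0.029 -0.062 0.022 [-0.0296 -0.0618] 0.0424 115 -111.0
side pocket -0.029 0 0.022 [-0.0285 -0.0018] 0.0441 116 -35.0
side pocket -0.029 0.062 0.022 [-0.0299  0.0613] 0.0427 88 -78.0
side pocket 0.029 -0.062 0.022 [ 0.0294 -0.0673] 0.0424 107 -59.0
side pocket 0.029 0 0.022 [ 0.027  -0.0006] 0.0426 97 -141.0
wrist pocket -0.029 -0.062 0.022 [-0.0308 -0.0586] 0.0431 1027 68.0
wrist pocket -0.029 0 0.022 [-0.0305  0.0017] 0.0447 1126 10.0
wrist pocket -0.029 0.062 0.022 [-0.031   0.0631] 0.0431 1032 102.0
wrist pocket 0.029 -0.062 0.022 [ 0.0216 -0.0641] 0.0427 338 -159.0
wrist pocket 0.029 0 0.022 [0.0251 0.0021] 0.0431 862 121.0
latch 177 [-0.00403126 -0.12740627] [ 0.53931802 -0.08125711  0.08537978]
latch 175 [-0.0031373   0.12095916] [0.60488143 0.15830004 0.08538115]
lid rib [0.4965 0.3249 0.0301] ((496.813232421875, 330.17510986328125), (88.71281433105469, 13.822210311889648), 82.50343322753906)
at [0.5465 0.0477 0.1478] yaw 164.9 tilt [-0.002 -0.   ] w 0.0601 F [ 0.3  0.6 -0.4] t 27.3
```

View pics/w5.png

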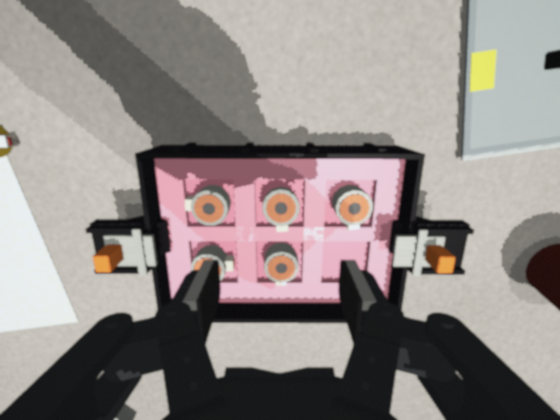

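All five are in pockets: (208,205), (281,206), (353,206), (208,268), (281,266). The coil at (281,206) reads 1.6 mm high, so I'll check its tilt.

Run:
```python
from h import *
P=pts(img("wrist")); a=np.radians(BY)
q=P.reshape(-1,3); q=q[np.isfinite(q[:,0])]; q=np.c_[np.array((q[:,:2]-C)@np.array([[np.cos(a),-np.sin(a)],[np.sin(a),np.cos(a)]])),q[:,2]]
for x,y in[(-.031,.0),(-.031,.062),(-.03,-.0595),(.026,.001)]:
    t=q[(np.hypot(q[:,0]-x,q[:,1]-y)<.013)&(q[:,2]>.038)&(q[:,2]<.05)]
    A=np.c_[t[:,:2]-[x,y],np.ones(len(t))]; print(x,y,len(t),np.linalg.lstsq(A,t[:,2],rcond=None)[0].round(4))
k=q[(np.hypot(q[:,0]+.031,q[:,1])<.028)]
for z0,z1 in[(.02,.027),(.027,.034),(.034,.040),(.040,.05)]:
    t=k[(k[:,2]>z0)&(k[:,2]<z1)]; print(z0,len(t),np.percentile(t,[1,50,99],axis=0).round(4).tolist() if len(t) else '')
```

```text
-0.031 0.0 757 [0.1338 0.018  0.0452]
-0.031 0.062 728 [0.0089 0.0223 0.0433]
-0.03 -0.0595 708 [0.0053 0.0105 0.0433]
0.026 0.001 588 [0.0157 0.0119 0.0433]
0.02 1069 [[-0.05, -0.0213, 0.0202], [-0.0391, -0.0053, 0.0216], [-0.0076, 0.0227, 0.0265]]
0.027 712 [[-0.0586, -0.0273, 0.0274], [-0.0366, -0.0036, 0.0294], [-0.0042, 0.0273, 0.0322]]
0.034 27 [[-0.0463, -0.0108, 0.034], [-0.0445, 0.0017, 0.0374], [-0.0099, 0.0153, 0.0399]]
0.04 1153 [[-0.0456, -0.0126, 0.0405], [-0.0309, 0.0017, 0.0449], [-0.0092, 0.016, 0.0474]]
```

The coil leans 0.13 rad because its connector rides the foam edge on the +x side. I'll regrip it, shift it 2.5 mm towards −x and lower it again.

Run:
```python
from h import *
b=bx(-.030,.001); plan((*b,.07,164.9),(*b,.0365,None))
```

```text
at [0.5465 0.0478 0.1477] yaw 164.9 tilt [-0.002 -0.   ] w 0.0602 F [ 1.4 -0.   1.3] t 27.4
-> [0.5477 0.0495 0.07  ] yaw 164.9 | az 0.00 | tx -0.03 ty 0.08 tz 3.11
-> [0.5477 0.0495 0.0365] yaw 164.9 | az -0.00 | tx 0.00 ty 0.00 tz 1.34
```

```bash
python3 -m pendant '[{"grip":42,"tx":-0.03,"ty":0.04,"tz":1,"ax":0,"ay":0,"az":0},{"grip":42,"tx":0,"ty":0,"tz":1,"ax":0,"ay":0,"az":0},{"grip":42,"tx":0,"ty":0,"tz":1,"ax":0,"ay":0,"az":0},{"grip":42,"tx":0,"ty":0,"tz":0.9,"ax":0,"ay":0,"az":0},{"grip":42,"tx":0,"ty":0,"tz":0.55,"ax":0,"ay":0,"az":0}]' >/dev/null
python3 -m pendant '[{"grip":42,"tx":0,"ty":0,"tz":0,"ax":0,"ay":0,"az":0},{"grip":20,"tx":0,"ty":0,"tz":0,"ax":0,"ay":0,"az":0},{"grip":20,"tx":0,"ty":0,"tz":0,"ax":0,"ay":0,"az":0},{"grip":20,"tx":0,"ty":0,"tz":0,"ax":0,"ay":0,"az":0},{"grip":20,"tx":0,"ty":0,"tz":0,"ax":0,"ay":0,"az":0}]' 40
python3 -m pendant '[{"grip":20,"tx":0,"ty":0,"tz":-0.2,"ax":0,"ay":0,"az":0},{"grip":20,"tx":0,"ty":0,"tz":-0.2,"ax":0,"ay":0,"az":0},{"grip":20,"tx":0,"ty":0,"tz":0,"ax":0,"ay":0,"az":0},{"grip":20,"tx":0,"ty":0,"tz":0,"ax":0,"ay":0,"az":0}]'
python3 - <<'E'
from h import *
held(); plan()
E
```

```text
clock: 28.2
position: [0.5489, 0.0488, 0.0384]
orientation: [0.412, 3.112, 0.0]
wrist_force: [-0.4, -0.4, -0.3]
width: 0.03
grip_force: 39.5
clock: 28.53
position: [0.5486, 0.0487, 0.0481]
orientation: [0.412, 3.113, 0.0]
wrist_force: [-0.7, -0.5, -0.9]
width: 0.0299
grip_force: 39.6
held n 2352 disc-TCP [-0.0005  0.0002  0.0082] slope [ 0.13  -0.024] in box [-0.0295  0.0005] w 0.03
at [0.5483 0.0486 0.0477] yaw 164.9 tilt [ 0.001 -0.   ] w 0.03 F [-0.1 -0.5 -0.7] t 28.6
```

```bash
python3 -m pendant '[{"grip":20,"tx":0.12,"ty":0,"tz":0,"ax":0,"ay":0,"az":0},{"grip":20,"tx":0,"ty":0,"tz":0,"ax":0,"ay":0,"az":0},{"grip":20,"tx":0,"ty":0,"tz":0.2,"ax":0,"ay":0,"az":0},{"grip":20,"tx":0,"ty":0,"tz":0.2,"ax":0,"ay":0,"az":0},{"grip":20,"tx":0,"ty":0,"tz":0,"ax":0,"ay":0,"az":0}]'
python3 - <<'E'
from h import *
held(); plan()
E
python3 -m pendant '[{"grip":42,"tx":0,"ty":0,"tz":0,"ax":0,"ay":0,"az":0},{"grip":42,"tx":0,"ty":0,"tz":0,"ax":0,"ay":0,"az":0},{"grip":42,"tx":0,"ty":0,"tz":0,"ax":0,"ay":0,"az":0},{"grip":42,"tx":0,"ty":0,"tz":0,"ax":0,"ay":0,"az":0}]'
python3 - <<'E'
from h import *
held()
E
```

```text
clock: 29.0
position: [0.5457, 0.0494, 0.0367]
orientation: [0.412, 3.114, 0.0]
wrist_force: [-0.6, 0.2, 1.6]
width: 0.0298
grip_force: 39.9
held n 2330 disc-TCP [-0.0006  0.0002  0.0082] slope [ 0.111 -0.02 ] in box [-0.0325  0.0004] w 0.03
at [0.5454 0.0495 0.0369] yaw 164.9 tilt [-0. -0.] w 0.03 F [1.3 0.4 0.8] t 29.1
clock: 29.38
position: [0.5451, 0.0495, 0.0372]
orientation: [-0.412, -3.114, 0.0]
wrist_force: [-0.5, 0.3, 0.5]
width: 0.0422
grip_force: 0.0
held n 2226 disc-TCP [-0.0008  0.0002  0.0059] slope [0.044 0.008] in box [-0.0333  0.0004] w 0.0423
```

```bash
python3 -m pendant '[{"grip":42,"tx":0,"ty":0,"tz":-0.5,"ax":0,"ay":0,"az":0},{"grip":42,"tx":0,"ty":0,"tz":-1,"ax":0,"ay":0,"az":0},{"grip":42,"tx":0,"ty":0,"tz":-1,"ax":0,"ay":0,"az":0},{"grip":42,"tx":0,"ty":0,"tz":-1,"ax":0,"ay":0,"az":0},{"grip":42,"tx":0,"ty":0,"tz":-0.5,"ax":0,"ay":0,"az":0}]' >/dev/null
python3 -m pendant '[{"grip":42,"tx":0,"ty":0,"tz":0,"ax":0,"ay":0,"az":0},{"grip":42,"tx":0,"ty":0,"tz":0,"ax":0,"ay":0,"az":0}]' >/dev/null
cat >> h.py <<'E'
def tilts(P):
    a=np.radians(BY); q=P.reshape(-1,3); q=q[np.isfinite(q[:,0])]; q=np.c_[(q[:,:2]-C)@np.array([[np.cos(a),-np.sin(a)],[np.sin(a),np.cos(a)]]),q[:,2]]
    for x,y in[(-.032,.0),(-.031,.062),(-.03,-.0595),(.026,.001),(.029,-.065)]:
        t=q[(np.hypot(q[:,0]-x,q[:,1]-y)<.013)&(q[:,2]>.038)&(q[:,2]<.05)]
        if len(t)<30: continue
        A=np.c_[t[:,:2]-[x,y],np.ones(len(t))]; print("coil",x,y,len(t),np.linalg.lstsq(A,t[:,2],rcond=None)[0].round(4))
def latches():
    for n in("side","scene"):
        d=img(n); P=pts(d); a=cv2.cvtColor(d["image"],cv2.COLOR_BGR2HSV)
        m=(a[...,0]<16)&(a[...,1]>110)&(a[...,2]>90)&(P[...,2]>.08)&(P[...,2]<.095)&(np.hypot(P[...,0]-C[0],P[...,1]-C[1])<.2)
        for b in blobs(m,6): print(n,"latch",b.sum(),tobox(P[b].mean(0)).round(4),P[b].mean(0).round(4))
E
python3 - <<'E'
from h import *
tilts(pts(img("wrist"))); latches()
l=bx(0,.1205); plan((*l,.135,164.9),(*l,.074,None))
E
```

```text
coil -0.032 0.0 768 [0.0158 0.0149 0.0433]
coil -0.031 0.062 769 [0.0107 0.0131 0.0433]
coil -0.03 -0.0595 756 [0.0005 0.0008 0.0434]
coil 0.026 0.001 609 [0.0072 0.0082 0.0433]
coil 0.029 -0.065 318 [0.0219 0.0129 0.0434]
side latch 20 [0.0004 0.1218] [0.6085 0.1582 0.0862]
side latch 34 [-0.0005 -0.1328] [ 0.5413 -0.0873  0.0867]
scene latch 31 [0.0019 0.1195] [0.6093 0.1556 0.0874]
scene latch 28 [ 0.0026 -0.1338] [ 0.5441 -0.0891  0.0878]
at [0.5445 0.0492 0.1362] yaw 164.9 tilt [-0.002 -0.   ] w 0.0424 F [-1.1  0.6 -1.3] t 30.2
-> [0.6078 0.157  0.135 ] yaw 164.9 | az 0.00 | tx -1.32 ty 4.82 tz 0.05
-> [0.6078 0.157  0.074 ] yaw 164.9 | az -0.00 | tx 0.00 ty 0.00 tz 2.44
```

All five coils lie flat. Next I draw the left latch out.

```bash
python3 -m pendant '[{"grip":42,"tx":-0.3,"ty":1,"tz":0,"ax":0,"ay":0,"az":0},{"grip":42,"tx":-0.3,"ty":1,"tz":0,"ax":0,"ay":0,"az":0},{"grip":42,"tx":-0.3,"ty":1,"tz":0,"ax":0,"ay":0,"az":0},{"grip":42,"tx":-0.3,"ty":1,"tz":0,"ax":0,"ay":0,"az":0},{"grip":42,"tx":-0.12,"ty":0.8,"tz":0,"ax":0,"ay":0,"az":0}]' >/dev/null
python3 -m pendant '[{"grip":42,"tx":0,"ty":0,"tz":0.8,"ax":0,"ay":0,"az":0},{"grip":42,"tx":0,"ty":0,"tz":0.8,"ax":0,"ay":0,"az":0},{"grip":42,"tx":0,"ty":0,"tz":0.8,"ax":0,"ay":0,"az":0},{"grip":42,"tx":0,"ty":0,"tz":0,"ax":0,"ay":0,"az":0},{"grip":42,"tx":0,"ty":0,"tz":0,"ax":0,"ay":0,"az":0}]' 
python3 -m pendant '[{"grip":5,"tx":0,"ty":0,"tz":0,"ax":0,"ay":0,"az":0},{"grip":5,"tx":0,"ty":0,"tz":0,"ax":0,"ay":0,"az":0},{"grip":5,"tx":0,"ty":0,"tz":0,"ax":0,"ay":0,"az":0},{"grip":5,"tx":0,"ty":0,"tz":0,"ax":0,"ay":0,"az":0},{"grip":5,"tx":0,"ty":0,"tz":0,"ax":0,"ay":0,"az":0}]' 25
python3 -m pendant '[{"grip":5,"tx":0,"ty":0.15,"tz":0,"ax":0,"ay":0,"az":0},{"grip":5,"tx":0,"ty":0.15,"tz":0,"ax":0,"ay":0,"az":0},{"grip":5,"tx":0,"ty":0,"tz":0,"ax":0,"ay":0,"az":0}]' 
python3 -m pendant '[{"grip":5,"tx":0,"ty":0.15,"tz":0,"ax":0,"ay":0,"az":0},{"grip":5,"tx":0,"ty":0.15,"tz":0,"ax":0,"ay":0,"az":0},{"grip":5,"tx":0,"ty":0,"tz":0,"ax":0,"ay":0,"az":0}]'
python3 - <<'E'
from h import *
latches();plan()
E
```

```text
clock: 31.0
position: [0.607, 0.1566, 0.0755]
orientation: [-0.411, -3.111, 0.002]
wrist_force: [-0.0, 0.1, 0.2]
width: 0.0424
grip_force: 0.0
clock: 31.42
position: [0.6091, 0.1573, 0.0786]
orientation: [0.412, 3.112, 0.002]
wrist_force: [-1.4, 0.9, 5.1]
width: 0.011
grip_force: 27.9
clock: 31.67
position: [0.611, 0.1644, 0.0785]
orientation: [0.412, 3.113, 0.0]
wrist_force: [-0.7, 0.0, 6.5]
width: 0.0109
grip_force: 28.2
clock: 31.92
position: [0.613, 0.1716, 0.0785]
orientation: [0.412, 3.113, 0.0]
wrist_force: [-0.7, -0.2, 7.7]
width: 0.0108
grip_force: 28.2
side latch 34 [-0.0006 -0.1326] [ 0.5413 -0.0872  0.0865]
scene latch 16 [0.0045 0.1338] [0.6156 0.1687 0.0868]
scene latch 26 [ 0.0025 -0.1339] [ 0.5439 -0.0892  0.0877]
at [0.613  0.1716 0.0786] yaw 164.9 tilt [0.002 0.   ] w 0.0108 F [0.1 1.3 6.3] t 32.0
```

```bash
for i in 1; do python3 -m pendant '[{"grip":5,"tx":0,"ty":0.12,"tz":0,"ax":0,"ay":0,"az":0},{"grip":5,"tx":0,"ty":0,"tz":0,"ax":0,"ay":0,"az":0}]'; python3 -m pendant '[{"grip":5,"tx":0,"ty":0.12,"tz":0,"ax":0,"ay":0,"az":0},{"grip":5,"tx":0,"ty":0,"tz":0,"ax":0,"ay":0,"az":0}]';  python3 -m pendant '[{"grip":5,"tx":0,"ty":0.1,"tz":0,"ax":0,"ay":0,"az":0},{"grip":5,"tx":0,"ty":0,"tz":0,"ax":0,"ay":0,"az":0}]'; done | grep -E "position|wrist_force|width"
```

```text
position: [0.6137, 0.1742, 0.0785]
wrist_force: [-0.2, -0.4, 7.3]
width: 0.0108
position: [0.6145, 0.1771, 0.0785]
wrist_force: [-0.3, -0.6, 6.6]
width: 0.0104
position: [0.6151, 0.1794, 0.0785]
wrist_force: [-1.1, -0.2, 7.4]
width: 0.0107
```

The left latch is drawn out (22.9 mm travel). Now the right one.

```bash
python3 -m pendant '[{"grip":42,"tx":0,"ty":0,"tz":0,"ax":0,"ay":0,"az":0},{"grip":42,"tx":0,"ty":0,"tz":0,"ax":0,"ay":0,"az":0},{"grip":42,"tx":0,"ty":0,"tz":0,"ax":0,"ay":0,"az":0},{"grip":42,"tx":0,"ty":0,"tz":-0.8,"ax":0,"ay":0,"az":0},{"grip":42,"tx":0,"ty":0,"tz":-0.8,"ax":0,"ay":0,"az":0}]' >/dev/null
python3 -m pendant '[{"grip":42,"tx":0,"ty":0,"tz":0,"ax":0,"ay":0,"az":0},{"grip":42,"tx":0,"ty":0,"tz":0,"ax":0,"ay":0,"az":0}]' >/dev/null
python3 - <<'E'
from h import *
latches(); l=bx(0.0005,-.1333); plan((*l,.115,164.9),(*l,.076,None))
E
```

```text
side latch 24 [0.0007 0.143 ] [0.6143 0.1785 0.0858]
side latch 34 [-0.0005 -0.1328] [ 0.5413 -0.0874  0.0867]
scene latch 25 [0.003  0.1403] [0.6159 0.1754 0.0868]
scene latch 25 [ 0.0022 -0.1335] [ 0.5437 -0.0887  0.0872]
at [0.6141 0.179  0.1166] yaw 164.9 tilt [-0.001 -0.001] w 0.0419 F [-0.6 -0.3  0.2] t 33.2
-> [ 0.5422 -0.0881  0.115 ] yaw 164.9 | az 0.00 | tx -0.01 ty -11.07 tz 0.06
-> [ 0.5422 -0.0881  0.076 ] yaw 164.9 | az -0.00 | tx 0.00 ty 0.00 tz 1.56
```

```bash
python3 -m pendant '[{"grip":42,"tx":0,"ty":-1,"tz":0,"ax":0,"ay":0,"az":0},{"grip":42,"tx":0,"ty":-1,"tz":0,"ax":0,"ay":0,"az":0},{"grip":42,"tx":0,"ty":-1,"tz":0,"ax":0,"ay":0,"az":0},{"grip":42,"tx":0,"ty":-1,"tz":0,"ax":0,"ay":0,"az":0},{"grip":42,"tx":0,"ty":-1,"tz":0,"ax":0,"ay":0,"az":0}]' >/dev/null
python3 -m pendant '[{"grip":42,"tx":0,"ty":-1,"tz":0,"ax":0,"ay":0,"az":0},{"grip":42,"tx":0,"ty":-1,"tz":0,"ax":0,"ay":0,"az":0},{"grip":42,"tx":0,"ty":-1,"tz":0,"ax":0,"ay":0,"az":0},{"grip":42,"tx":0,"ty":-1,"tz":0,"ax":0,"ay":0,"az":0},{"grip":42,"tx":0,"ty":-1,"tz":0,"ax":0,"ay":0,"az":0}]' >/dev/null
python3 -m pendant '[{"grip":42,"tx":0,"ty":-1,"tz":0,"ax":0,"ay":0,"az":0},{"grip":42,"tx":0,"ty":-0.07,"tz":0,"ax":0,"ay":0,"az":0},{"grip":42,"tx":0,"ty":0,"tz":0.8,"ax":0,"ay":0,"az":0},{"grip":42,"tx":0,"ty":0,"tz":0.8,"ax":0,"ay":0,"az":0},{"grip":42,"tx":0,"ty":0,"tz":0,"ax":0,"ay":0,"az":0}]' 
python3 -m pendant '[{"grip":5,"tx":0,"ty":0,"tz":0,"ax":0,"ay":0,"az":0},{"grip":5,"tx":0,"ty":0,"tz":0,"ax":0,"ay":0,"az":0},{"grip":5,"tx":0,"ty":0,"tz":0,"ax":0,"ay":0,"az":0},{"grip":5,"tx":0,"ty":0,"tz":0,"ax":0,"ay":0,"az":0},{"grip":5,"tx":0,"ty":0,"tz":0,"ax":0,"ay":0,"az":0}]' 25
python3 -m pendant '[{"grip":5,"tx":0,"ty":-0.12,"tz":0,"ax":0,"ay":0,"az":0},{"grip":5,"tx":0,"ty":-0.12,"tz":0,"ax":0,"ay":0,"az":0},{"grip":5,"tx":0,"ty":0,"tz":0,"ax":0,"ay":0,"az":0}]' 
python3 -m pendant '[{"grip":5,"tx":0,"ty":-0.1,"tz":0,"ax":0,"ay":0,"az":0},{"grip":5,"tx":0,"ty":0,"tz":0,"ax":0,"ay":0,"az":0}]' 
python3 -m pendant '[{"grip":5,"tx":0,"ty":-0.06,"tz":0,"ax":0,"ay":0,"az":0},{"grip":5,"tx":0,"ty":0,"tz":0,"ax":0,"ay":0,"az":0}]'
python3 - <<'E'
from h import *
latches();plan()
E
```

```text
clock: 34.45
position: [0.5396, -0.088, 0.0735]
orientation: [-0.412, -3.108, -0.0]
wrist_force: [-1.4, 0.1, -0.3]
width: 0.042
grip_force: 0.0
clock: 34.87
position: [0.5429, -0.0873, 0.0781]
orientation: [0.412, 3.113, 0.0]
wrist_force: [-0.4, 1.9, 0.8]
width: 0.011
grip_force: 27.5
clock: 35.12
position: [0.5411, -0.0941, 0.078]
orientation: [0.413, 3.113, -0.001]
wrist_force: [-0.5, 1.0, 6.0]
width: 0.0109
grip_force: 28.1
clock: 35.28
position: [0.5405, -0.0965, 0.078]
orientation: [0.413, 3.113, -0.001]
wrist_force: [-1.3, 2.0, 7.8]
width: 0.0105
grip_force: 28.2
clock: 35.45
position: [0.5401, -0.0978, 0.078]
orientation: [0.413, 3.113, -0.0]
wrist_force: [-0.7, 1.6, 6.9]
width: 0.0113
grip_force: 28.2
scene latch 26 [0.0022 0.1407] [0.6151 0.176  0.0873]
scene latch 24 [ 0.0038 -0.145 ] [ 0.5423 -0.1003  0.0872]
at [ 0.5401 -0.0978  0.078 ] yaw 164.9 tilt [ 0.001 -0.001] w 0.0111 F [-1.3  1.7  7.6] t 35.5
```

Both latches are out. Going to the lid.

```bash
python3 -m pendant '[{"grip":42,"tx":0,"ty":0,"tz":0,"ax":0,"ay":0,"az":0},{"grip":42,"tx":0,"ty":0,"tz":0,"ax":0,"ay":0,"az":0},{"grip":42,"tx":0,"ty":0,"tz":0,"ax":0,"ay":0,"az":0},{"grip":50,"tx":0,"ty":0,"tz":-1,"ax":0,"ay":0,"az":0},{"grip":50,"tx":0,"ty":0,"tz":-1,"ax":0,"ay":0,"az":1}]' >/dev/null
python3 -m pendant '[{"grip":50,"tx":0,"ty":0,"tz":-1,"ax":0,"ay":0,"az":1},{"grip":50,"tx":0,"ty":0,"tz":-1,"ax":0,"ay":0,"az":1},{"grip":50,"tx":0,"ty":0,"tz":-0.5,"ax":0,"ay":0,"az":1},{"grip":50,"tx":0,"ty":0,"tz":0,"ax":0,"ay":0,"az":1},{"grip":50,"tx":0,"ty":0,"tz":0,"ax":0,"ay":0,"az":1}]' >/dev/null
python3 -m pendant '[{"grip":50,"tx":0,"ty":0,"tz":0,"ax":0,"ay":0,"az":1},{"grip":50,"tx":0,"ty":0,"tz":0,"ax":0,"ay":0,"az":1},{"grip":50,"tx":0,"ty":0,"tz":0,"ax":0,"ay":0,"az":1},{"grip":50,"tx":0,"ty":0,"tz":0,"ax":0,"ay":0,"az":1},{"grip":50,"tx":0,"ty":0,"tz":0,"ax":0,"ay":0,"az":1}]' >/dev/null
python3 -m pendant '[{"grip":50,"tx":0,"ty":0,"tz":0,"ax":0,"ay":0,"az":1},{"grip":50,"tx":0,"ty":0,"tz":0,"ax":0,"ay":0,"az":1},{"grip":50,"tx":0,"ty":0,"tz":0,"ax":0,"ay":0,"az":1},{"grip":50,"tx":0,"ty":0,"tz":0,"ax":0,"ay":0,"az":1},{"grip":50,"tx":0,"ty":0,"tz":0,"ax":0,"ay":0,"az":1}]' >/dev/null
python3 -m pendant '[{"grip":50,"tx":0,"ty":0,"tz":0,"ax":0,"ay":0,"az":0.4},{"grip":50,"tx":0,"ty":0,"tz":0,"ax":0,"ay":0,"az":0},{"grip":50,"tx":0,"ty":0,"tz":0,"ax":0,"ay":0,"az":0}]' >/dev/null
cat >> h.py <<'E'
def lid(P,xy=(.497,.33),z0=.02,z1=.04):
    m=(P[...,2]>z0)&(P[...,2]<z1)&(np.hypot(P[...,0]-xy[0],P[...,1]-xy[1])<.09)
    for b in blobs(m,40): q=P[b]; r=cv2.minAreaRect(q[:,:2].astype(np.float32)*1000); print("lid rib",b.sum(),q.mean(0).round(4),np.round(r[0],1),np.round(r[1],1),round(r[2],1))
E
python3 - <<'E'
from h import *
tilts(pts(img("wrist"))); latches(); lid(pts(img("side"))); plan((.4968,.3302,.19,83),(.4968,.3302,.08,None))
E
```

```text
coil -0.032 0.0 899 [0.0184 0.0178 0.0433]
coil -0.03 -0.0595 720 [0.0053 0.0033 0.0433]
coil 0.026 0.001 880 [0.0141 0.0125 0.0433]
coil 0.029 -0.065 690 [0.0055 0.0082 0.0433]
side latch 43 [-0.001  -0.1444] [ 0.5378 -0.0985  0.0855]
scene latch 27 [0.0018 0.141 ] [0.6148 0.1764 0.087 ]
scene latch 26 [ 0.0018 -0.145 ] [ 0.5403 -0.0998  0.0883]
lid rib 115 [0.4964 0.3248 0.0298] [496.4 329.2] [90.4 13.8] 82.9
at [ 0.5397 -0.0975  0.1897] yaw 83.0 tilt [-0.  0.] w 0.0501 F [0.2 0.2 0.1] t 37.7
-> [0.4968 0.3302 0.19  ] yaw 83.0 | az -0.01 | tx 16.77 ty -3.79 tz -0.01
-> [0.4968 0.3302 0.08  ] yaw 83.0 | az -0.00 | tx 0.00 ty 0.00 tz 4.40
```

```bash
python3 -m pendant '[{"grip":50,"tx":1,"ty":-0.25,"tz":0,"ax":0,"ay":0,"az":0},{"grip":50,"tx":1,"ty":-0.25,"tz":0,"ax":0,"ay":0,"az":0},{"grip":50,"tx":1,"ty":-0.25,"tz":0,"ax":0,"ay":0,"az":0},{"grip":50,"tx":1,"ty":-0.25,"tz":0,"ax":0,"ay":0,"az":0},{"grip":50,"tx":1,"ty":-0.25,"tz":0,"ax":0,"ay":0,"az":0}]' >/dev/null
python3 -m pendant '[{"grip":50,"tx":1,"ty":-0.25,"tz":0,"ax":0,"ay":0,"az":0},{"grip":50,"tx":1,"ty":-0.25,"tz":0,"ax":0,"ay":0,"az":0},{"grip":50,"tx":1,"ty":-0.25,"tz":0,"ax":0,"ay":0,"az":0},{"grip":50,"tx":1,"ty":-0.25,"tz":0,"ax":0,"ay":0,"az":0},{"grip":50,"tx":1,"ty":-0.25,"tz":0,"ax":0,"ay":0,"az":0}]' >/dev/null
python3 -m pendant '[{"grip":50,"tx":1,"ty":-0.25,"tz":0,"ax":0,"ay":0,"az":0},{"grip":50,"tx":1,"ty":-0.25,"tz":0,"ax":0,"ay":0,"az":0},{"grip":50,"tx":1,"ty":-0.25,"tz":0,"ax":0,"ay":0,"az":0},{"grip":50,"tx":1,"ty":-0.25,"tz":0,"ax":0,"ay":0,"az":0},{"grip":50,"tx":1,"ty":-0.25,"tz":0.5,"ax":0,"ay":0,"az":0}]' >/dev/null
python3 -m pendant '[{"grip":50,"tx":1,"ty":0,"tz":1,"ax":0,"ay":0,"az":0},{"grip":50,"tx":0.75,"ty":0,"tz":1,"ax":0,"ay":0,"az":0},{"grip":50,"tx":0,"ty":0,"tz":1,"ax":0,"ay":0,"az":0},{"grip":50,"tx":0,"ty":0,"tz":0.9,"ax":0,"ay":0,"az":0},{"grip":50,"tx":0,"ty":0,"tz":0,"ax":0,"ay":0,"az":0}]' >/dev/null
python3 -m pendant '[{"grip":50,"tx":0,"ty":0,"tz":0,"ax":0,"ay":0,"az":0},{"grip":50,"tx":0,"ty":0,"tz":0,"ax":0,"ay":0,"az":0}]' >/dev/null
python3 - <<'E'
from h import *
d=img("wrist");cv2.imwrite("pics/w6.png",d["image"]); lid(pts(d)); lid(pts(img("scene"))); plan((.4966,.330,.015,83))
E
```

```text
lid rib 2649 [0.4977 0.3387 0.0312] [497.1 334.1] [90.3 14. ] 83.2
lid rib 181 [0.4984 0.3283 0.0303] [496.4 331.1] [91.8 18.9] 82.3
at [0.4995 0.3302 0.0817] yaw 82.9 tilt [0.002 0.001] w 0.0499 F [-0.4  0.2  0.1] t 39.6
-> [0.4966 0.33   0.015 ] yaw 83.0 | az -0.02 | tx -0.02 ty -0.11 tz 2.67
```

View pics/w6.png

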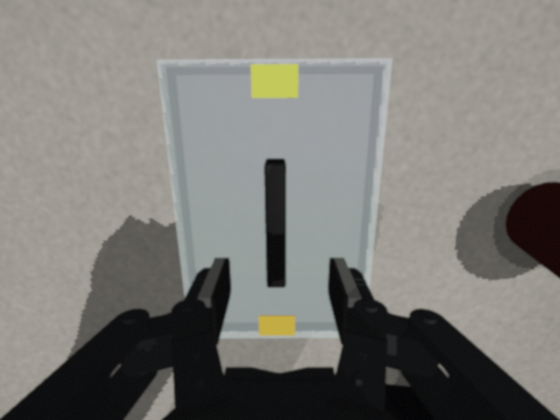

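The wrist view shows the lid squarely below, with its rib at (275,222) between the fingers. Grasping the rib.

```bash
python3 -m pendant '[{"grip":50,"tx":0.08,"ty":-0.1,"tz":0.9,"ax":0,"ay":0,"az":0},{"grip":50,"tx":0,"ty":0,"tz":0.9,"ax":0,"ay":0,"az":0},{"grip":50,"tx":0,"ty":0,"tz":0.8,"ax":0,"ay":0,"az":0},{"grip":50,"tx":0,"ty":0,"tz":0,"ax":0,"ay":0,"az":0},{"grip":5,"tx":0,"ty":0,"tz":0,"ax":0,"ay":0,"az":0}]' 
python3 -m pendant '[{"grip":5,"tx":0,"ty":0,"tz":0,"ax":0,"ay":0,"az":0},{"grip":5,"tx":0,"ty":0,"tz":0,"ax":0,"ay":0,"az":0},{"grip":5,"tx":0,"ty":0,"tz":0,"ax":0,"ay":0,"az":0},{"grip":5,"tx":0,"ty":0,"tz":0,"ax":0,"ay":0,"az":0},{"grip":5,"tx":0,"ty":0,"tz":0,"ax":0,"ay":0,"az":0}]' 100
python3 -m pendant '[{"grip":5,"tx":0,"ty":0,"tz":-0.3,"ax":0,"ay":0,"az":0},{"grip":5,"tx":0,"ty":0,"tz":-0.8,"ax":0,"ay":0,"az":0},{"grip":5,"tx":0,"ty":0,"tz":-1,"ax":0,"ay":0,"az":0},{"grip":5,"tx":0,"ty":0,"tz":-1,"ax":0,"ay":0,"az":0},{"grip":5,"tx":0,"ty":0,"tz":-1,"ax":0,"ay":0,"az":0}]' >/dev/null
python3 -m pendant '[{"grip":5,"tx":0,"ty":0,"tz":-1,"ax":0,"ay":0,"az":0},{"grip":5,"tx":0,"ty":0,"tz":-0.9,"ax":0,"ay":0,"az":0},{"grip":5,"tx":0,"ty":0,"tz":0,"ax":0,"ay":0,"az":1},{"grip":5,"tx":0,"ty":0,"tz":0,"ax":0,"ay":0,"az":0.6},{"grip":5,"tx":0,"ty":0,"tz":0,"ax":0,"ay":0,"az":0}]'
python3 - <<'E'
from h import *
d=img("wrist"); P=pts(d); s=ctrl.get_state()["position"]
# panel plane
m=(P[...,2]>s[2]-.02)&(P[...,2]<s[2]+.012)&(np.hypot(P[...,0]-s[0],P[...,1]-s[1])<.13); q=P[m]
A=np.c_[q[:,:2]-s[:2],np.ones(len(q))]; print("lid pts",len(q),np.linalg.lstsq(A,q[:,2]-s[2],rcond=None)[0].round(4))
lid(P,s[:2],s[2]+.006,s[2]+.03)
plan((*C,.185,74.9))
E
```

```text
clock: 40.02
position: [0.4963, 0.3319, 0.0154]
orientation: [2.355, 2.08, -0.0]
wrist_force: [0.2, 0.5, 1.1]
width: 0.0394
grip_force: 0.0
clock: 40.43
position: [0.4972, 0.3328, 0.0171]
orientation: [2.354, 2.079, 0.005]
wrist_force: [0.4, -0.5, 5.8]
width: 0.0113
grip_force: 98.7
clock: 41.27
position: [0.4964, 0.332, 0.1665]
orientation: [2.496, 1.907, 0.003]
wrist_force: [0.6, -0.5, -2.1]
width: 0.0113
grip_force: 98.1
lid pts 74398 [-0.0009 -0.0017 -0.0068]
lid rib 6245 [0.4984 0.3401 0.1819] [498.1 333.3] [89.9 37.5] 88.7
at [0.4962 0.3319 0.1659] yaw 75.0 tilt [0.001 0.   ] w 0.0117 F [-0.8 -0.5 -2.7] t 41.3
-> [0.5764 0.0407 0.185 ] yaw 74.9 | az 0.02 | tx -10.41 ty 6.13 tz -0.76
```

The lid is held level. Carrying it over the box.

```bash
python3 -m pendant '[{"grip":5,"tx":-0.9,"ty":0.53,"tz":0,"ax":0,"ay":0,"az":0},{"grip":5,"tx":-0.9,"ty":0.53,"tz":0,"ax":0,"ay":0,"az":0},{"grip":5,"tx":-0.9,"ty":0.53,"tz":0,"ax":0,"ay":0,"az":0},{"grip":5,"tx":-0.9,"ty":0.53,"tz":0,"ax":0,"ay":0,"az":0},{"grip":5,"tx":-0.9,"ty":0.53,"tz":0,"ax":0,"ay":0,"az":0}]' >/dev/null
python3 -m pendant '[{"grip":5,"tx":-0.9,"ty":0.53,"tz":0,"ax":0,"ay":0,"az":0},{"grip":5,"tx":-0.9,"ty":0.53,"tz":0,"ax":0,"ay":0,"az":0},{"grip":5,"tx":-0.9,"ty":0.53,"tz":0,"ax":0,"ay":0,"az":0},{"grip":5,"tx":-0.9,"ty":0.53,"tz":0,"ax":0,"ay":0,"az":0},{"grip":5,"tx":-0.9,"ty":0.53,"tz":0,"ax":0,"ay":0,"az":0}]' >/dev/null
python3 -m pendant '[{"grip":5,"tx":-0.7,"ty":0.42,"tz":0,"ax":0,"ay":0,"az":0},{"grip":5,"tx":-0.7,"ty":0.41,"tz":0,"ax":0,"ay":0,"az":0},{"grip":5,"tx":0,"ty":0,"tz":0,"ax":0,"ay":0,"az":0},{"grip":5,"tx":0,"ty":0,"tz":0,"ax":0,"ay":0,"az":0},{"grip":5,"tx":0,"ty":0,"tz":0,"ax":0,"ay":0,"az":0}]'
cat > lidm.py <<'E'
from h import *
s=ctrl.get_state()["position"]; zp=s[2]-.0068
for n in("wrist","side"):
    d=img(n); cv2.imwrite(f"pics/L_{n}.png",d["image"]); P=pts(d)
    B=(P[...,:2]-C)@np.array([[np.cos(np.radians(BY)),-np.sin(np.radians(BY))],[np.sin(np.radians(BY)),np.cos(np.radians(BY))]])
    m=(abs(P[...,2]-zp)<.006)&(abs(B[...,0])<.1)&(abs(B[...,1])<.13)
    q=B[m]; v,u=np.argwhere(m).T
    r=cv2.minAreaRect(q.astype(np.float32)*1000); print(n,len(q),"panel",np.round(r[0],1),np.round(r[1],1),round(r[2],1),"ext",np.percentile(q,[.3,99.7],axis=0).round(4).tolist(),"px",u.min(),u.max(),v.min(),v.max())
    for lo,hi in((-.09,-.05),(.05,.09)):
        k=q[(q[:,1]>lo)&(q[:,1]<hi)]
        if len(k)>100: print("  band y",lo,"x edges",np.percentile(k[:,0],[.5,99.5]).round(4))
plan((*C,.0668,74.9))
E
python3 lidm.py
```

```text
clock: 42.57
position: [0.5761, 0.0418, 0.1648]
orientation: [-2.492, -1.912, -0.0]
wrist_force: [-0.3, 0.1, -1.7]
width: 0.0113
grip_force: 98.1
wrist 74009 panel [-0.6  2.3] [149.2 214.4] 0.1 ext [[-0.0745, -0.0843], [0.0727, 0.109]] px 109 449 43 410
  band y -0.09 x edges [-0.0737  0.0725]
  band y 0.05 x edges [-0.0742  0.0723]
side 3819 panel [-0.8  1. ] [148.1 216.9] 0.2 ext [[-0.0743, -0.1062], [0.073, 0.1054]] px 265 342 130 203
  band y -0.09 x edges [-0.0735  0.073 ]
  band y 0.05 x edges [-0.0745  0.0729]
at [0.5761 0.0425 0.1649] yaw 75.1 tilt [-0.     0.001] w 0.0116 F [-0.4  1.  -1.9] t 42.7
-> [0.5764 0.0407 0.0668] yaw 74.9 | az 0.03 | tx -0.07 ty 0.03 tz 3.92
```

```bash
python3 -m pendant '[{"grip":5,"tx":-0.07,"ty":0.03,"tz":0.6,"ax":0,"ay":0,"az":0},{"grip":5,"tx":0,"ty":0,"tz":0.8,"ax":0,"ay":0,"az":0},{"grip":5,"tx":0,"ty":0,"tz":0.8,"ax":0,"ay":0,"az":0},{"grip":5,"tx":0,"ty":0,"tz":0.6,"ax":0,"ay":0,"az":0},{"grip":5,"tx":0,"ty":0,"tz":0.4,"ax":0,"ay":0,"az":0}]' >/dev/null
python3 -m pendant '[{"grip":5,"tx":0,"ty":0,"tz":0.2,"ax":0,"ay":0,"az":0},{"grip":5,"tx":0,"ty":0,"tz":0,"ax":0,"ay":0,"az":0},{"grip":5,"tx":0,"ty":0,"tz":0,"ax":0,"ay":0,"az":0}]' 
python3 lidm.py
python3 - <<'E'
import cv2,numpy as np
a=cv2.imread("pics/L_side.png")[120:270,240:370]; b=cv2.imread("pics/L_wrist.png")
cv2.imwrite("pics/L1.png",np.hstack([cv2.resize(b,(440,330)),cv2.resize(a,(286,330),interpolation=cv2.INTER_CUBIC)]))
E
```

```text
clock: 43.33
position: [0.5771, 0.0397, 0.0803]
orientation: [2.493, 1.912, 0.001]
wrist_force: [1.0, -0.4, -1.6]
width: 0.0113
grip_force: 98.1
wrist 75456 panel [0.6 9. ] [149.2 231.6] 0.1 ext [[-0.0731, -0.0861], [0.0742, 0.1141]] px 109 449 0 410
  band y -0.09 x edges [-0.0724  0.0736]
  band y 0.05 x edges [-0.0728  0.0738]
side 3395 panel [ 1.  -5.4] [148.1 224.6] 0.1 ext [[-0.0725, -0.1142], [0.0748, 0.101]] px 268 340 158 232
  band y -0.09 x edges [-0.0723  0.0739]
  band y 0.05 x edges [-0.0726  0.0747]
at [0.5774 0.0395 0.0808] yaw 74.9 tilt [0.002 0.   ] w 0.0113 F [ 0.2  0.4 -2.7] t 43.4
-> [0.5764 0.0407 0.0668] yaw 74.9 | az 0.01 | tx 0.03 ty -0.05 tz 0.56
```

View pics/L1.png

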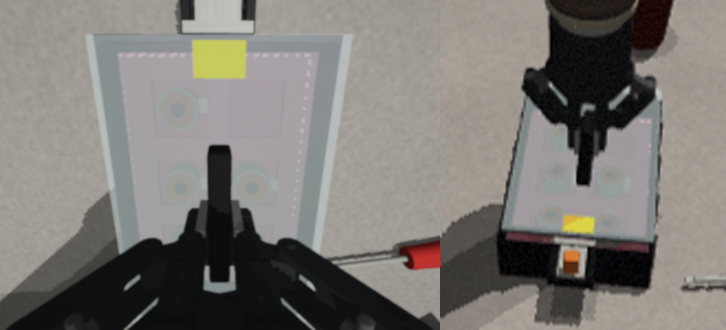

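The lid is centred over the box just above the rim (wrist crop: rib (218,180); side crop: panel over the box, latch clear at (570,262)). Lowering slowly.

```bash
python3 -m pendant '[{"grip":5,"tx":0.02,"ty":-0.03,"tz":0,"ax":0,"ay":0,"az":0},{"grip":5,"tx":0,"ty":0,"tz":0.2,"ax":0,"ay":0,"az":0},{"grip":5,"tx":0,"ty":0,"tz":0.15,"ax":0,"ay":0,"az":0},{"grip":5,"tx":0,"ty":0,"tz":0,"ax":0,"ay":0,"az":0}]'
python3 -m pendant '[{"grip":5,"tx":0,"ty":0,"tz":0.1,"ax":0,"ay":0,"az":0},{"grip":5,"tx":0,"ty":0,"tz":0.08,"ax":0,"ay":0,"az":0},{"grip":5,"tx":0,"ty":0,"tz":0,"ax":0,"ay":0,"az":0},{"grip":5,"tx":0,"ty":0,"tz":0,"ax":0,"ay":0,"az":0}]'
```

```text
clock: 43.77
position: [0.5757, 0.0396, 0.0703]
orientation: [-2.494, -1.91, 0.002]
wrist_force: [0.3, -0.3, -2.2]
width: 0.0115
grip_force: 98.1
clock: 44.1
position: [0.5762, 0.0398, 0.0671]
orientation: [2.494, 1.91, -0.0]
wrist_force: [-1.8, -0.1, 5.5]
width: 0.0112
grip_force: 99.0
```

```bash
python3 -m pendant '[{"grip":40,"tx":0,"ty":0,"tz":0,"ax":0,"ay":0,"az":0},{"grip":40,"tx":0,"ty":0,"tz":0,"ax":0,"ay":0,"az":0},{"grip":40,"tx":0,"ty":0,"tz":0,"ax":0,"ay":0,"az":0},{"grip":40,"tx":0,"ty":0,"tz":-0.8,"ax":0,"ay":0,"az":0},{"grip":40,"tx":0,"ty":0,"tz":-1,"ax":0,"ay":0,"az":0}]' >/dev/null
python3 -m pendant '[{"grip":40,"tx":0,"ty":0,"tz":-0.9,"ax":0,"ay":0,"az":0},{"grip":40,"tx":0,"ty":0,"tz":0,"ax":0,"ay":0,"az":0},{"grip":40,"tx":0,"ty":0,"tz":0,"ax":0,"ay":0,"az":0},{"grip":40,"tx":0,"ty":0,"tz":0,"ax":0,"ay":0,"az":0}]'
cat > seat.py <<'E'
from h import *
for n in("wrist","side"):
    P=pts(img(n)); a=np.radians(BY)
    q=P.reshape(-1,3); q=q[np.isfinite(q[:,0])]; B=(q[:,:2]-C)@np.array([[np.cos(a),-np.sin(a)],[np.sin(a),np.cos(a)]])
    m=(abs(q[:,2]-.060)<.008)&(abs(B[:,0])<.07)&(abs(B[:,1])<.09)&(abs(B[:,0])>.012); t=q[m]
    A=np.c_[B[m],np.ones(m.sum())]; f=np.linalg.lstsq(A,t[:,2],rcond=None)[0]; print(n,m.sum(),"panel plane (slope x,y; z)",f.round(4))
    m=(abs(q[:,2]-.082)<.005)&(abs(B[:,0])<.02)&(abs(B[:,1])<.06); print("  rib",m.sum(),np.percentile(B[m],[1,50,99],axis=0).round(4).tolist())
latches(); plan((*bx(.0005,.1435),.115,74.9),(*bx(.0005,.1435),.078,None))
E
python3 seat.py
```

```text
clock: 44.85
position: [0.5759, 0.0396, 0.1335]
orientation: [-2.494, -1.91, 0.001]
wrist_force: [0.2, 0.0, -0.5]
width: 0.0399
grip_force: 0.0
wrist 31407 panel plane (slope x,y; z) [-0.0002  0.0001  0.0595]
  rib 2508 [[-0.0069, -0.0424], [0.0, 0.0059], [0.0067, 0.0449]]
side 2808 panel plane (slope x,y; z) [-0.0026 -0.      0.0587]
  rib 180 [[-0.0069, -0.0457], [0.0001, -0.0046], [0.0068, 0.0418]]
side latch 33 [-0.0009 -0.1434] [ 0.5382 -0.0975  0.0863]
scene latch 29 [0.0017 0.1411] [0.6148 0.1764 0.0873]
scene latch 25 [ 0.0011 -0.1453] [ 0.5396 -0.0998  0.0881]
at [0.5756 0.0398 0.133 ] yaw 74.9 tilt [-0.002 -0.   ] w 0.0398 F [ 0.2 -0.1 -0.6] t 45.0
-> [0.6143 0.1791 0.115 ] yaw 74.9 | az 0.00 | tx 5.78 ty 0.04 tz 0.72
-> [0.6143 0.1791 0.078 ] yaw 74.9 | az -0.00 | tx 0.00 ty 0.00 tz 1.48
```

The lid is seated: panel top at 59.5 mm, level, centred. Now close the left latch.

```bash
python3 -m pendant '[{"grip":40,"tx":1,"ty":0.04,"tz":0,"ax":0,"ay":0,"az":0},{"grip":40,"tx":1,"ty":0,"tz":0,"ax":0,"ay":0,"az":0},{"grip":40,"tx":1,"ty":0,"tz":0,"ax":0,"ay":0,"az":0},{"grip":40,"tx":1,"ty":0,"tz":0,"ax":0,"ay":0,"az":0},{"grip":40,"tx":1,"ty":0,"tz":0,"ax":0,"ay":0,"az":0}]' >/dev/null
python3 -m pendant '[{"grip":40,"tx":0.78,"ty":0,"tz":0,"ax":0,"ay":0,"az":0},{"grip":40,"tx":0,"ty":0,"tz":0.8,"ax":0,"ay":0,"az":0},{"grip":40,"tx":0,"ty":0,"tz":0.8,"ax":0,"ay":0,"az":0},{"grip":40,"tx":0,"ty":0,"tz":0.6,"ax":0,"ay":0,"az":0},{"grip":40,"tx":0,"ty":0,"tz":0,"ax":0,"ay":0,"az":0}]'
python3 -m pendant '[{"grip":5,"tx":0,"ty":0,"tz":0,"ax":0,"ay":0,"az":0},{"grip":5,"tx":0,"ty":0,"tz":0,"ax":0,"ay":0,"az":0},{"grip":5,"tx":0,"ty":0,"tz":0,"ax":0,"ay":0,"az":0},{"grip":5,"tx":0,"ty":0,"tz":0,"ax":0,"ay":0,"az":0},{"grip":5,"tx":0,"ty":0,"tz":0,"ax":0,"ay":0,"az":0}]' 30
python3 -m pendant '[{"grip":5,"tx":-0.2,"ty":0,"tz":0,"ax":0,"ay":0,"az":0},{"grip":5,"tx":-0.2,"ty":0,"tz":0,"ax":0,"ay":0,"az":0},{"grip":5,"tx":-0.2,"ty":0,"tz":0,"ax":0,"ay":0,"az":0},{"grip":5,"tx":0,"ty":0,"tz":0,"ax":0,"ay":0,"az":0}]'
python3 - <<'E'
from h import *
latches();plan()
E
```

```text
clock: 45.88
position: [0.6123, 0.1783, 0.0749]
orientation: [-2.491, -1.91, 0.01]
wrist_force: [-0.3, -1.0, -0.2]
width: 0.04
grip_force: 0.0
clock: 46.3
position: [0.6142, 0.1797, 0.0798]
orientation: [-2.493, -1.911, -0.0]
wrist_force: [-5.8, 1.1, 1.9]
width: 0.0127
grip_force: 31.3
clock: 46.63
position: [0.6101, 0.1646, 0.0798]
orientation: [-2.493, -1.91, 0.0]
wrist_force: [-6.5, 0.7, 4.2]
width: 0.0128
grip_force: 31.4
side latch 6 [0.0007 0.1249] [0.6096 0.161  0.0859]
side latch 34 [-0.0009 -0.1434] [ 0.5382 -0.0976  0.0863]
scene latch 24 [ 0.0013 -0.145 ] [ 0.5399 -0.0996  0.0878]
at [0.6101 0.1646 0.0797] yaw 74.9 tilt [-0.001 -0.   ] w 0.0127 F [-6.2  1.1  3.5] t 46.7
```

```bash
(python3 -m pendant '[{"grip":5,"tx":-0.12,"ty":0,"tz":0,"ax":0,"ay":0,"az":0},{"grip":5,"tx":-0.12,"ty":0,"tz":0,"ax":0,"ay":0,"az":0},{"grip":5,"tx":0,"ty":0,"tz":0,"ax":0,"ay":0,"az":0}]' 
python3 -m pendant '[{"grip":5,"tx":-0.06,"ty":0,"tz":0,"ax":0,"ay":0,"az":0},{"grip":5,"tx":0,"ty":0,"tz":0,"ax":0,"ay":0,"az":0},{"grip":5,"tx":0,"ty":0,"tz":0,"ax":0,"ay":0,"az":0}]' 
python3 -m pendant '[{"grip":5,"tx":-0.06,"ty":0,"tz":0,"ax":0,"ay":0,"az":0},{"grip":5,"tx":0,"ty":0,"tz":0,"ax":0,"ay":0,"az":0},{"grip":5,"tx":0,"ty":0,"tz":0,"ax":0,"ay":0,"az":0}]') | grep -E "position|wrist_force"
python3 - <<'E'
from h import *
latches();plan()
E
```

```text
position: [0.6087, 0.1593, 0.0798]
wrist_force: [-5.9, 2.1, 2.6]
position: [0.6084, 0.1581, 0.0798]
wrist_force: [-5.3, 3.1, 3.7]
position: [0.6082, 0.1575, 0.0798]
wrist_force: [-4.9, 4.4, 1.9]
side latch 34 [-0.0012 -0.1432] [ 0.538  -0.0973  0.0863]
scene latch 24 [ 0.0014 -0.1449] [ 0.5401 -0.0996  0.0879]
at [0.6082 0.1575 0.0798] yaw 75.0 tilt [0.    0.002] w 0.0126 F [-6.1  4.   1.8] t 47.6
```

```bash
python3 -m pendant '[{"grip":5,"tx":-0.08,"ty":0,"tz":0,"ax":0,"ay":0,"az":0},{"grip":5,"tx":0,"ty":0,"tz":0,"ax":0,"ay":0,"az":0},{"grip":5,"tx":0,"ty":0,"tz":0,"ax":0,"ay":0,"az":0}]' | grep -E "position|wrist_force"
python3 -m pendant '[{"grip":40,"tx":0,"ty":0,"tz":0,"ax":0,"ay":0,"az":0},{"grip":40,"tx":0,"ty":0,"tz":0,"ax":0,"ay":0,"az":0},{"grip":40,"tx":0,"ty":0,"tz":0,"ax":0,"ay":0,"az":0},{"grip":40,"tx":0,"ty":0,"tz":-1,"ax":0,"ay":0,"az":0},{"grip":40,"tx":0,"ty":0,"tz":-1,"ax":0,"ay":0,"az":0}]' >/dev/null
python3 -m pendant '[{"grip":40,"tx":0,"ty":0,"tz":0,"ax":0,"ay":0,"az":0},{"grip":40,"tx":0,"ty":0,"tz":0,"ax":0,"ay":0,"az":0}]' >/dev/null
python3 - <<'E'
from h import *
latches();plan((*bx(0,-.1442),.125,74.9),(*bx(0,-.1442),.078,None))
E
```

```text
position: [0.6081, 0.1573, 0.0799]
wrist_force: [-2.4, 8.5, -0.8]
side latch 21 [-1.000e-04  1.211e-01] [0.6079 0.1576 0.0861]
side latch 34 [-0.0012 -0.1433] [ 0.5379 -0.0973  0.0864]
scene latch 34 [0.002  0.1185] [0.6092 0.1545 0.0867]
scene latch 24 [ 0.0012 -0.1452] [ 0.5398 -0.0998  0.0876]
at [0.608  0.1531 0.1287] yaw 74.9 tilt [ 0.    -0.001] w 0.0403 F [ 0.5  0.1 -0.3] t 48.5
-> [ 0.5388 -0.0985  0.125 ] yaw 74.9 | az -0.01 | tx -10.44 ty -0.05 tz 0.15
-> [ 0.5388 -0.0985  0.078 ] yaw 74.9 | az -0.00 | tx 0.00 ty 0.00 tz 1.88
```

The left latch is at its stop (y 0.121). Now the right one.

```bash
python3 -m pendant '[{"grip":40,"tx":-1,"ty":-0.05,"tz":0,"ax":0,"ay":0,"az":0},{"grip":40,"tx":-1,"ty":0,"tz":0,"ax":0,"ay":0,"az":0},{"grip":40,"tx":-1,"ty":0,"tz":0,"ax":0,"ay":0,"az":0},{"grip":40,"tx":-1,"ty":0,"tz":0,"ax":0,"ay":0,"az":0},{"grip":40,"tx":-1,"ty":0,"tz":0,"ax":0,"ay":0,"az":0}]' >/dev/null
python3 -m pendant '[{"grip":40,"tx":-1,"ty":0,"tz":0,"ax":0,"ay":0,"az":0},{"grip":40,"tx":-1,"ty":0,"tz":0,"ax":0,"ay":0,"az":0},{"grip":40,"tx":-1,"ty":0,"tz":0,"ax":0,"ay":0,"az":0},{"grip":40,"tx":-1,"ty":0,"tz":0,"ax":0,"ay":0,"az":0},{"grip":40,"tx":-1,"ty":0,"tz":0,"ax":0,"ay":0,"az":0}]' >/dev/null
python3 -m pendant '[{"grip":40,"tx":-0.44,"ty":0,"tz":0,"ax":0,"ay":0,"az":0},{"grip":40,"tx":0,"ty":0,"tz":0.8,"ax":0,"ay":0,"az":0},{"grip":40,"tx":0,"ty":0,"tz":0.7,"ax":0,"ay":0,"az":0},{"grip":40,"tx":0,"ty":0,"tz":0.4,"ax":0,"ay":0,"az":0},{"grip":40,"tx":0,"ty":0,"tz":0,"ax":0,"ay":0,"az":0}]'
python3 -m pendant '[{"grip":5,"tx":0,"ty":0,"tz":0,"ax":0,"ay":0,"az":0},{"grip":5,"tx":0,"ty":0,"tz":0,"ax":0,"ay":0,"az":0},{"grip":5,"tx":0,"ty":0,"tz":0,"ax":0,"ay":0,"az":0},{"grip":5,"tx":0,"ty":0,"tz":0,"ax":0,"ay":0,"az":0},{"grip":5,"tx":0,"ty":0,"tz":0,"ax":0,"ay":0,"az":0}]' 30
python3 -m pendant '[{"grip":5,"tx":0.2,"ty":0,"tz":0,"ax":0,"ay":0,"az":0},{"grip":5,"tx":0.2,"ty":0,"tz":0,"ax":0,"ay":0,"az":0},{"grip":5,"tx":0.2,"ty":0,"tz":0,"ax":0,"ay":0,"az":0},{"grip":5,"tx":0.1,"ty":0,"tz":0,"ax":0,"ay":0,"az":0},{"grip":5,"tx":0,"ty":0,"tz":0,"ax":0,"ay":0,"az":0}]'
python3 - <<'E'
from h import *
latches();plan()
E
```

```text
clock: 49.77
position: [0.5371, -0.097, 0.079]
orientation: [-2.49, -1.909, 0.004]
wrist_force: [-0.2, 0.3, -0.5]
width: 0.0397
grip_force: 0.0
clock: 50.18
position: [0.5388, -0.097, 0.0822]
orientation: [-2.493, -1.911, -0.0]
wrist_force: [-3.4, 2.3, 4.7]
width: 0.0124
grip_force: 30.3
clock: 50.6
position: [0.5432, -0.0805, 0.0821]
orientation: [2.493, 1.911, -0.001]
wrist_force: [-4.1, 0.8, 6.0]
width: 0.0124
grip_force: 30.4
side latch 29 [-0.001  -0.1278] [ 0.5422 -0.0824  0.0857]
scene latch 30 [0.0015 0.1183] [0.6086 0.1546 0.0866]
at [ 0.5433 -0.0805  0.0822] yaw 74.9 tilt [-0. -0.] w 0.0128 F [-3.8  2.   6.7] t 50.7
```

```bash
(python3 -m pendant '[{"grip":5,"tx":0.1,"ty":0,"tz":0,"ax":0,"ay":0,"az":0},{"grip":5,"tx":0.08,"ty":0,"tz":0,"ax":0,"ay":0,"az":0},{"grip":5,"tx":0,"ty":0,"tz":0,"ax":0,"ay":0,"az":0}]' 
python3 -m pendant '[{"grip":5,"tx":0.06,"ty":0,"tz":0,"ax":0,"ay":0,"az":0},{"grip":5,"tx":0,"ty":0,"tz":0,"ax":0,"ay":0,"az":0},{"grip":5,"tx":0,"ty":0,"tz":0,"ax":0,"ay":0,"az":0}]' 
python3 -m pendant '[{"grip":5,"tx":0.06,"ty":0,"tz":0,"ax":0,"ay":0,"az":0},{"grip":5,"tx":0,"ty":0,"tz":0,"ax":0,"ay":0,"az":0},{"grip":5,"tx":0,"ty":0,"tz":0,"ax":0,"ay":0,"az":0}]'
python3 -m pendant '[{"grip":5,"tx":0.06,"ty":0,"tz":0,"ax":0,"ay":0,"az":0},{"grip":5,"tx":0,"ty":0,"tz":0,"ax":0,"ay":0,"az":0},{"grip":5,"tx":0,"ty":0,"tz":0,"ax":0,"ay":0,"az":0}]') | grep -E "position|wrist_force"
python3 - <<'E'
from h import *
latches();plan()
E
```

```text
position: [0.5441, -0.0774, 0.0822]
wrist_force: [-6.0, -1.3, 7.6]
position: [0.5442, -0.0773, 0.0822]
wrist_force: [-6.6, -4.0, 8.5]
position: [0.5442, -0.0772, 0.0822]
wrist_force: [-7.2, -7.4, 10.0]
position: [0.5442, -0.0771, 0.0822]
wrist_force: [-8.5, -11.0, 10.9]
side latch 31 [-0.0014 -0.1247] [ 0.5425 -0.0793  0.0856]
scene latch 32 [0.0024 0.1186] [0.6096 0.1545 0.0871]
at [ 0.5442 -0.077   0.0822] yaw 74.7 tilt [-0.003 -0.006] w 0.0125 F [ -8.3 -11.   11.6] t 51.8
```

The right latch is hard on its stop, and the grips are symmetric about the box centre in the same camera (+0.121 / −0.125, centre −0.002). Release, retreat and check.

```bash
python3 -m pendant '[{"grip":40,"tx":-0.1,"ty":0,"tz":0,"ax":0,"ay":0,"az":0},{"grip":40,"tx":0,"ty":0,"tz":0,"ax":0,"ay":0,"az":0},{"grip":40,"tx":0,"ty":0,"tz":0,"ax":0,"ay":0,"az":0},{"grip":40,"tx":0,"ty":0,"tz":-1,"ax":0,"ay":0,"az":0},{"grip":40,"tx":0,"ty":0,"tz":-1,"ax":0,"ay":0,"az":0}]' >/dev/null
python3 -m pendant '[{"grip":40,"tx":-1,"ty":0,"tz":-1,"ax":0,"ay":0,"az":0},{"grip":40,"tx":-1,"ty":0,"tz":-1,"ax":0,"ay":0,"az":0},{"grip":40,"tx":-1,"ty":0,"tz":-1,"ax":0,"ay":0,"az":0},{"grip":40,"tx":0,"ty":0,"tz":0,"ax":0,"ay":0,"az":0},{"grip":40,"tx":0,"ty":0,"tz":0,"ax":0,"ay":0,"az":0}]' >/dev/null
python3 seat.py
python3 - <<'E'
from h import *
w=img("wrist")["image"]; s=img("side")["image"]
cv2.imwrite("pics/F.png",np.hstack([cv2.resize(w,(440,330)),cv2.resize(s[120:270,240:390],(330,330),interpolation=cv2.INTER_CUBIC)]))
E
```

```text
wrist 10755 panel plane (slope x,y; z) [-0.0002 -0.0003  0.0595]
  rib 225 [[-0.0068, -0.0448], [-0.0, -0.0416], [0.0068, -0.0377]]
side 1092 panel plane (slope x,y; z) [-0.0019  0.0004  0.0588]
  rib 44 [[-0.007, -0.047], [-0.0012, -0.0388], [0.0064, -0.0218]]
side latch 42 [-0.0012 -0.1247] [ 0.5428 -0.0794  0.0853]
scene latch 30 [0.002  0.1185] [0.6092 0.1546 0.0875]
scene latch 25 [ 0.0009 -0.1251] [ 0.5447 -0.0803  0.0876]
at [ 0.5254 -0.1453  0.2055] yaw 75.0 tilt [-0.001  0.001] w 0.0399 F [-0.1  0.4  0.5] t 52.8
-> [0.6143 0.1791 0.115 ] yaw 74.9 | az 0.03 | tx 13.45 ty 0.05 tz 3.62
-> [0.6143 0.1791 0.078 ] yaw 74.9 | az -0.00 | tx 0.00 ty 0.00 tz 1.48
```

View pics/F.png

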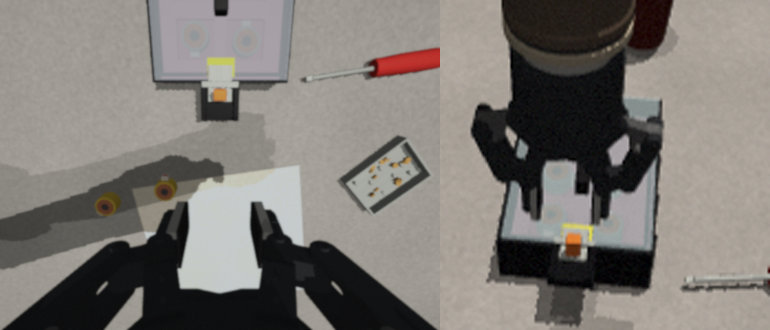

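The lid sits flat on the box (wrist crop (220,40)) with the right tongue over its yellow mark at (220,70). The paper is empty, the bystanders are undisturbed and the gripper is clear. Handing in.

```bash
python3 -c "
from workcell import ctrl
print(ctrl.finish_job())"
```

```text
the job is handed in; nothing more can be done
None
```

I packed all five coils flat, one to a pocket, seated the lid level on the rim, pushed both latches to their stops and handed the job in; the hand-in gave no pass/fail result.

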